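# Lean a tablet on the easel and lock it with the cross pin

## Robot

A 6-joint arm with a two-finger parallel gripper is mounted at the origin on the work surface. World frame = base frame: x ahead of the robot, y to its left, z up, the work surface at z = 0. Lengths are in mm, angles in rad, forces in N, time in s.
With the tool pointing down it reaches from about 350 to 875 mm from the base axis. Payload 4.2 kg.
Tool frame: the origin (TCP) lies at the very end of the fingers, on their centre line; the grasp point (between the pads) lies arm.grip_depth behind it (arm.grip_depth is the distance from the TCP to the grasp point, in mm); x points along the fingers, y is the direction in which the jaws open and shut, and the axes are right-handed (so a half turn about x gives the same grasp; the last joint's range is limited). The gripper opens to 85 mm and grips with 20 to 120 N. Pads are 22 mm wide; open, the fingers measure 114 mm over their backs; the gripper's body (76 mm by 85 mm) begins 54 mm behind the grasp point. The pads swing forward as they close: fully open they stand 13 mm farther back than shut.
Start: joints at [-0.911, 0.385, 0.008, 0, -1.194, -0.259], TCP at [243.86, -575.44, 231.312] pointing down, gripper open.
Joint ranges: [-3.14, 3.14], [-1.21, 2.06], [-1.07, 1.41], [-3.16, 2.05], [-2.99, -0.16], [-3.1, 3.1]. Speed limits (rad/s): [2.79, 2.79, 3.14, 3.14, 3.14, 3.14].

## Interface

Orientations are given as a unit quaternion [x, y, z, w].
In Python, from bench import arm, get_image, models gives the robot as it stands.
- The arm moves only by the tool arm_command, never from a script. Its argument "rows" is a list of rows, each an object of numbers: "dx", "dy", "dz": the shift along the tool's x, y, z in m; "wx", "wy", "wz": the turn, a rotation vector about the tool's x, y, z in degrees; "gripper": the closure, from -1 (fully open) to 1 (shut). A call has exactly 8 rows; each row is the pose to reach, as a shift and turn from the pose measured when the call began, along the tool's axes at that moment; what a row does not reach only later rows make up. A row lasts 1/10 s, in which the tool goes at most 50 mm and 8.59 degrees, less where a joint would pass 70% of its speed; a pose out of reach is approached as far as the arm can. A call with a gripper value outside its range is refused whole. The fingers move at their own pace and stop on an object; the grip force is fixed at half the most. Time passes only in rows, so rows that repeat a pose let the fingers close, or fill a call up. It gives the time, the measured TCP pose, the force and the opening at its end, in the units of the state.
- arm.read_state(): the state, without advancing time (a new reading comes with each control period).
- get_image(name): name is "side" or "top" or "wrist"; returns a dict with "img" (420x560x3 uint8, red, green, blue), "K" (3x3 intrinsics, pixels), "rvec" (rotation vector, rad) and "tvec" (3), from world to camera coordinates, as OpenCV has them; the wrist camera has in their place "T_tool_cam" (4x4, takes a point from camera to tool coordinates, whose origin is the TCP and whose axes are the tool frame's). Camera axes: x right, y down, z forward; pixel columns grow to the right and rows downward; lengths in mm; the calibration is good to about 2 mm. A picture is of the moment at which its call begins: read the wrist's pose just before it. There is no depth.
- arm.job_done(): hands the job in, once; it reports no verdict.
Trained networks look in the newest picture that a camera, given by its name, has taken for a name from the list of things; names that differ only in an ending like _2 or _b are one class to them, and where a whole thing is asked for, a point or a joint stands for the part that bears it (a point fixed in the world has none). Each returns a list of dicts, best first, with "conf" (0 to 1); they miss things now and then, are a little off and sometimes report something else, mostly with a low value. They report only what shows in the picture. A call takes as long as a camera call. They do not tell look-alikes from the thing itself.
- models.cut_out(camera, query): "mask" (420x560 bool, what is visible of it) and "extent" ([left, top, right, bottom] in pixels, round what is visible of it).
The state is a dict: "clock": time; "joints": joint angles; "joint_vel": joint speeds; "joint_efforts": joint torques, N m; "position": TCP position; "ee_rot": TCP orientation; "contact_force": force on the tool from outside, world axes, zero at the start; "wrist_torque": the same for the moment, N m; "gripper_width": finger opening in mm.
Only numpy, scipy, OpenCV 4.12 (cv2) and the standard library are available. Lean on these libraries where they do the work, as an engineer would, in place of code of your own. Each camera call takes 0.05 s, during which the arm holds its last target.

## Task

Take the tablet out of the wooden rack and set it down gently on the easel's foot ledge without dropping it, leaning, screen outward, its foot tucked right back so that it lies flat against the metal rest. Then lock it in: push the long pin through both cheeks in front of the tablet until its collar meets the cheek. Leave the spare board and the other things on the bench where they are.

Things in the scene. Friction and masses are not known exactly. Their poses are not given: they have to be found in the camera images.
- tablet: Black tablet, a slab 12 mm thick (x), 90 mm wide (y), 150 mm tall (z), 0.3 to 0.5 kg, standing upright in either of the rack's two slots. Origin: centre of its lower edge face; +z runs up to its top edge, +x out of the screen: screen at x = +6 mm, plain back at x = -6 mm. Grip it across its thickness at the top edge.
- tablet_top (a point): Centre of the tablet's top edge face, 150 mm from its origin; axes as the tablet's.
- easel: Metal easel fixed to the bench. x points to its front (away from the robot, within 0.2 rad), z up; origin on the bench under the rest's hinge line. Base plate 10 mm thick, x -100 to 50, y -60 to 60 mm. Two upright cheeks 8 mm thick, inner faces at y = +-52, outer at +-60, x -2 to 42, top at z = 72 mm. The tablet stands between them, behind the line of their holes.
- easel_foot (a point): Middle of the rest's hinge line, at easel x 0, y 0, z 10 mm. In front of the rest is a level foot ledge with a soft black pad, x -12 to 34 mm, y -50 to 50 mm. Its height varies: top at z = 12 to 27 mm, not measured: feel for it. The pad gives 1 mm per 4 N, 4 mm at most. The tablet's lower back edge belongs where ledge and rest meet.
- rest (a joint): Backward lean of the easel's rest from upright, rad: 0 upright; larger: its top further back (easel -x, towards the robot). It starts between 0.28 and 0.45; a stiff friction hinge (about 2.5 N m) keeps it there. It need not be moved.
- rest_face (a point): Point amid the rest's front face, 50 mm up the face from the hinge line. x: outward normal of the face (to the front and upward), z: up the face. The rest is a flat aluminium plate 70 mm wide, 8 mm thick, its top edge 95 mm from the hinge line, so the upper 55 mm of a leaning tablet stands free above it.
- hole_right (a point): Centre of the right cheek's round hole, 16 mm across, on the outer face: easel x 20, y -60, z 45 mm. Axes as the easel's; the two holes face one another along y. The pin may enter from either side.
- hole_left (a point): Centre of the left cheek's 16 mm round hole on its outer face: easel x 20, y +60, z 45 mm. Axes as the easel's.
- pin: Retaining pin, 196 mm long, 90 g, lying level in a cradle right of the easel, tip roughly to +y, axis 45 mm above the bench. Origin on its axis at the collar's face; +x along the shank to the tip. Shank 12 mm thick, x 0 to 135 mm (last 6 tapered); collar 26 mm across, x -6 to 0; square handle 16 by 16 mm, x -61 to -6: grip it from above, near its outer end to clear the tablet later.
- pin_tip (a point): Tip of the pin, on its axis, 135 mm from the origin; axes as the pin's.
- rack: Plywood rack fixed to the bench, 124 by 90 mm, floor 8 mm thick, walls up to 49 mm; two open slots 16 mm wide centred at rack x = -35 and +35 mm, running along rack y. Origin: centre of its underside.
- cradle: Grey cradle fixed to the bench, which holds the pin: two posts with open notches 16 mm wide, at 16 mm and 109 mm along its x axis, which is the pin's axis as it starts; tops at z = 51 mm. Lift the pin straight up out of it. Origin on the bench, below the start of the pin's shank.
- board: Spare plywood board 10 by 80 by 115 mm, standing in the rack's other slot; leave it. Origin: centre of its underside.
- mug: White mug, 76 mm across, 90 mm tall, standing on the bench; leave it. Origin: centre of its underside.
- spool: Grey empty spool, 70 mm across, 40 mm tall; leave it. Origin: centre of its underside.
- driver: Screwdriver lying on the bench; leave it.
- glue: White bottle, 44 mm across, 110 mm tall; leave it. Origin: centre of its underside.
- carton: Cardboard box 110 by 80 by 50 mm; leave it. Origin: centre of its underside.
- spanner: Spanner lying on the bench; leave it.
Mind the look-alikes: they are no part of the job. Of the things that look like the tablet, the middle-sized one is meant.

How it is judged:
By the outcome, as a careful person would: the job done as asked, in the order asked, and still so for the second after the job is handed in, with the robot touching nothing.
It also fails if it takes over 64 s, if anything falls off the work surface, if the arm or the gripper's body presses on something with over 40 N, if the wrist force passes 120 N, or if a joint passes its speed limit or range.

## Working session

There is one attempt and no reset: what is moved stays moved. The work goes in short steps, Python scripts to look and compute and a tool call to move; the robot and the scene stay as the last step left them, time stands still between calls to the robot, and variables do not carry over. Pictures are saved under pics/ and viewed, and the job is handed in when it is done.

Besides the shell and the picture viewer there is one more tool, called after "Request:" by a JSON object that holds its "method" and its "body", one argument or row to a line. arm_command: Moves the arm, as the interface text tells. Its arguments: {"type":"object","properties":{"rows":{"type":"array"}},"required":["rows"]}

```bash
ls; mkdir -p pics; python3 - <<'E'
from bench import arm,get_image,models
import cv2
print(arm.read_state(), arm.grip_depth)
for c in ["side","top","wrist"]:
    d=get_image(c); cv2.imwrite(f"pics/a_{c}.png",d["img"][:,:,::-1])
    print(c,{k:v for k,v in d.items() if k!="img"})
E
```

```text
pics
{'clock': 0.0, 'joints': array([-9.11373601e-01,  3.85558522e-01,  6.65674716e-03, -5.12962408e-04,
       -1.19399889e+00, -2.58576106e-01]), 'joint_vel': array([-0.00118312,  0.00015762, -0.0003914 , -0.00046198, -0.0001808 ,
       -0.00092207]), 'joint_efforts': array([-8.37448988e-05, -3.92289770e+01,  1.88403511e+01,  4.18616742e+00,
       -4.67674530e-03,  1.97548951e-05]), 'position': array([ 243.66062997, -574.92538981,  230.23042315]), 'ee_rot': array([-0.13996645,  0.69314362,  0.1414498 ,  0.6927866 ]), 'contact_force': array([0.25265275, 0.2959098 , 0.46043363]), 'wrist_torque': array([0.03727293, 0.01688028, 0.00311133]), 'gripper_width': 85.71947377503989} 18.700000000000003
side {'K': array([[498.44019866,   0.        , 275.10712646],
       [  0.        , 498.44019866, 198.19146066],
       [  0.        ,   0.        ,   1.        ]]), 'rvec': array([ 0.97270735, -2.37077617,  1.10752758]), 'tvec': array([ 390.08644259,  323.60850177, 1030.35538654])}
top {'K': array([[476.020572  ,   0.        , 274.17869824],
       [  0.        , 476.020572  , 201.79522864],
       [  0.        ,   0.        ,   1.        ]]), 'rvec': array([ 2.13484848, -2.18935487,  0.10863   ]), 'tvec': array([  43.74412315,  563.43242986, 1448.83343756])}
wrist {'K': array([[362.60365381,   0.        , 281.26334414],
       [  0.        , 362.60365381, 209.14103074],
       [  0.        ,   0.        ,   1.        ]]), 'T_tool_cam': array([[-1.15027825e-03, -3.23791505e-01,  9.46127760e-01,
        -1.42909185e+02],
       [ 9.99999324e-01, -2.14332796e-04,  1.14242323e-03,
         1.10814754e-01],
       [-1.67120730e-04,  9.46128435e-01,  3.23791533e-01,
        -8.24582630e+01],
       [ 0.00000000e+00,  0.00000000e+00,  0.00000000e+00,
         1.00000000e+00]])}
```

View pics/a_side.png

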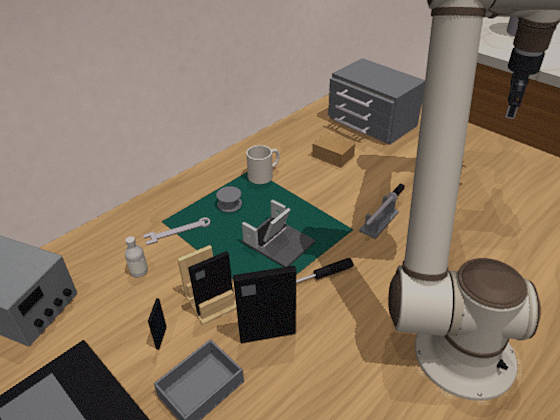

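View pics/a_top.png

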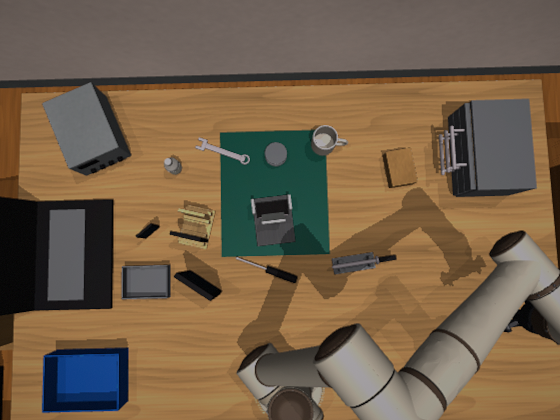

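View pics/a_wrist.png

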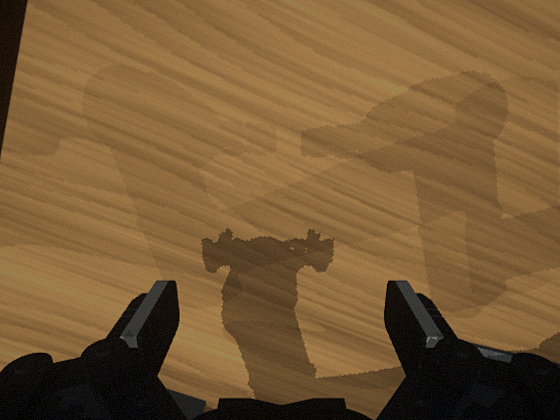

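```bash
cat > h.py <<'E'
import numpy as np,cv2
from scipy.spatial.transform import Rotation as R
from bench import arm,get_image,models
def cam(d,st=None):
    """returns K,Rwc(world->cam),t"""
    if "rvec" in d:
        return d["K"],R.from_rotvec(d["rvec"]).as_matrix(),np.array(d["tvec"])
    T=d["T_tool_cam"]; W=np.eye(4); W[:3,:3]=R.from_quat(st["ee_rot"]).as_matrix(); W[:3,3]=st["position"]
    C=np.linalg.inv(W@T); return d["K"],C[:3,:3],C[:3,3]
def proj(c,P):
    K,Rm,t=c; p=(np.atleast_2d(P)@Rm.T+t)@K.T; return p[:,:2]/p[:,2:]
def onplane(c,uv,z):
    K,Rm,t=c; o=-Rm.T@t; d=Rm.T@np.linalg.solve(K,[uv[0],uv[1],1.]); return o+d*(z-o[2])/d[2]
def save(d,name,box=None,s=1):
    im=d["img"][:,:,::-1]
    if box: im=im[box[1]:box[3],box[0]:box[2]]
    cv2.imwrite("pics/"+name,cv2.resize(im,None,fx=s,fy=s,interpolation=cv2.INTER_CUBIC))
E
python3 - <<'E'
from h import *
import pickle
D={}
for c in ["side","top"]:
    d=get_image(c); D[c]=d
    for q in ["tablet","rack","easel","pin","cradle","board","rest"]:
        r=models.cut_out(c,q)
        d["m_"+q]=r
        print(c,q,[(round(x["conf"],2),x["extent"]) for x in r])
pickle.dump(D,open("D.pkl","wb"))
save(D["side"],"b_side.png",(130,180,330,330),4)
save(D["top"],"b_top.png",(120,180,320,320),4)
for uv in [(195,225),(273,222),(365,262),(190,237)]:
    print(uv,onplane(cam(D["top"]),uv,30).round())
E
```

```text
side tablet [(0.94, [189.3, 253.5, 231.9, 317.0]), (0.76, [236.4, 266.8, 296.4, 343.6])]
side rack [(0.87, [179.7, 284.8, 236.9, 322.8])]
side easel [(0.88, [243.4, 197.9, 317.0, 267.0])]
side pin [(0.65, [366.1, 183.6, 405.4, 222.4]), (0.35, [217.3, 185.6, 241.1, 214.3]), (0.32, [186.5, 249.7, 231.8, 312.7])]
side cradle [(0.91, [358.3, 200.2, 396.0, 238.9])]
side board [(0.91, [176.4, 245.7, 213.9, 292.0])]
side rest [(0.59, [263.6, 210.4, 292.9, 247.2])]
top tablet [(0.76, [171.8, 269.6, 223.4, 301.2]), (0.63, [171.0, 232.0, 207.1, 241.5]), (0.54, [139.5, 221.0, 159.2, 239.3])]
top rack [(0.62, [177.3, 205.6, 217.6, 246.5])]
top easel [(0.9, [252.0, 193.8, 294.1, 246.0])]
top pin [(0.72, [334.0, 257.8, 394.6, 268.3])]
top cradle [(0.91, [332.5, 249.7, 375.9, 275.8]), (0.23, [173.5, 232.0, 207.8, 238.9])]
top board [(0.5, [178.7, 207.5, 208.2, 218.5])]
top rest [(0.67, [260.5, 212.3, 288.5, 223.5]), (0.32, [333.5, 255.7, 395.2, 268.6]), (0.28, [170.4, 232.8, 208.1, 240.8])]
(195, 225) [498. 277.  30.]
(273, 222) [502.  35.  30.]
(365, 262) [ 372. -244.   30.]
(190, 237) [462. 292.  30.]
```

View pics/b_side.png

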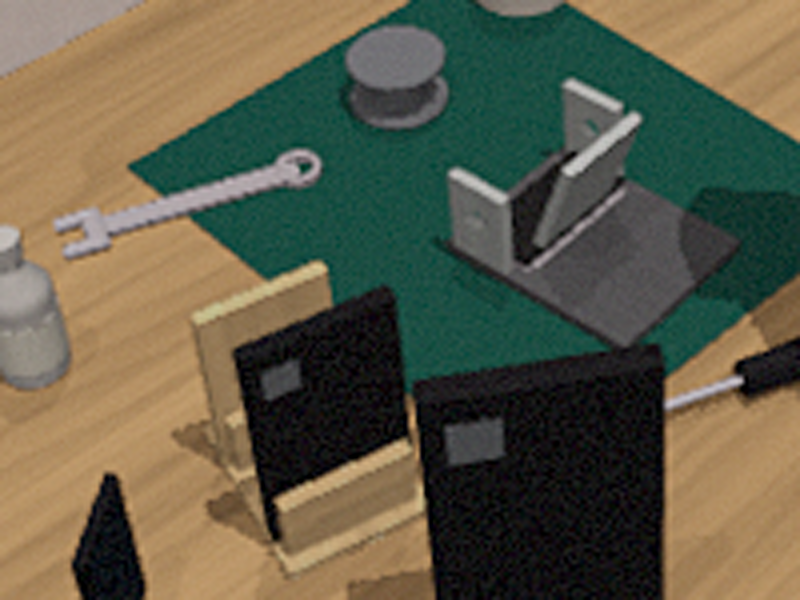

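View pics/b_top.png

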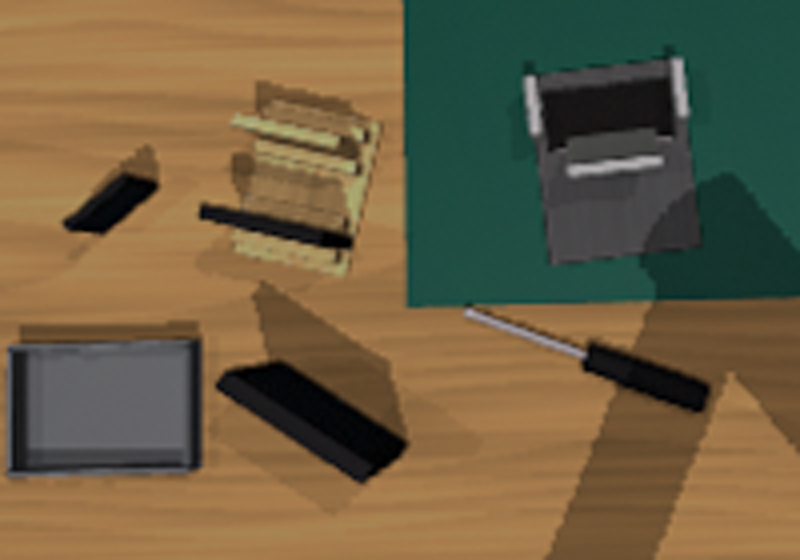

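```bash
cat >> h.py <<'E'
def plan(pos,Rm,st=None):
    st=st or arm.read_state()
    Rc=R.from_quat(st["ee_rot"]).as_matrix(); d=Rc.T@(np.array(pos)-st["position"])/1000
    w=R.from_matrix(Rc.T@Rm).as_rotvec(degrees=True)
    print("d",d.round(4),"w",w.round(2),"dist",np.linalg.norm(d).round(3),"ang",np.linalg.norm(w).round(1))
def toolR(x,y):
    x=np.array(x,float);x/=np.linalg.norm(x);y=np.array(y,float);y-=x*(x@y);y/=np.linalg.norm(y)
    return np.column_stack([x,y,np.cross(x,y)])
E
python3 - <<'E'
from h import *
import pickle
D=pickle.load(open("D.pkl","rb"))
st=arm.read_state(); print(R.from_quat(st["ee_rot"]).as_matrix().round(3))
c=cam(D["top"])
a=onplane(c,(170.5,232),150);b=onplane(c,(208,240),150);print(a,b,np.linalg.norm(a-b),np.degrees(np.arctan2(*(b-a)[:2])))
# easel: cheek tops
for uv in [(251.5,199.5),(294,194.5),(255,213),(258,245.5),(295,241.5)]: print(uv,onplane(c,uv,10).round(),onplane(c,uv,72).round())
E
```

```text
[[-0.    -0.39   0.921]
 [-0.     0.921  0.39 ]
 [-1.    -0.    -0.   ]]
[472.66122973 325.45722085 150.        ] [447.32515025 219.0080165  150.        ] 109.42280398483533 -166.61207095517577
(251.5, 199.5) [576. 101.  10.] [569.  98.  72.]
(294, 194.5) [588. -33.  10.] [581. -31.  72.]
(255, 213) [533.  91.  10.] [527.  88.  72.]
(258, 245.5) [431.  84.  10.] [430.  81.  72.]
(295, 241.5) [440. -32.  10.] [439. -30.  72.]
```

```bash
python3 - <<'E'
from h import *
Rt=toolR([0,0,-1],[-1,0,0])
plan([420,-150,330],Rt); plan([590,250,300],Rt)
E
```

```text
d [-0.0987  0.323   0.3282] w [-67.04  -0.    -0.  ] dist 0.471 ang 67.0
d [-0.0687  0.625   0.6408] w [-67.04  -0.    -0.  ] dist 0.898 ang 67.0
```

Request:
{"method": "arm_command", "body": {
  "rows": [
    {"dx":-0.1,"dy":0.32,"dz":0.33,"wx":-67,"gripper":-1},
    {"dx":-0.1,"dy":0.32,"dz":0.33,"wx":-67,"gripper":-1},
    {"dx":-0.1,"dy":0.32,"dz":0.33,"wx":-67,"gripper":-1},
    {"dx":-0.1,"dy":0.32,"dz":0.33,"wx":-67,"gripper":-1},
    {"dx":-0.1,"dy":0.32,"dz":0.33,"wx":-67,"gripper":-1},
    {"dx":-0.1,"dy":0.32,"dz":0.33,"wx":-67,"gripper":-1},
    {"dx":-0.1,"dy":0.32,"dz":0.33,"wx":-67,"gripper":-1},
    {"dx":-0.1,"dy":0.32,"dz":0.33,"wx":-67,"gripper":-1}
  ]
}}

```text
validation failed for argument at $.ro...
```

```bash
cat >> h.py <<'E'
import pickle
def snap(name,c="wrist"):
    st=arm.read_state(); d=get_image(c); pickle.dump((st,d),open(f"pics/{name}.pkl","wb")); save(d,name+".png"); return st,d
def ld(name): return pickle.load(open(f"pics/{name}.pkl","rb"))
E
python3 - <<'E'
from h import *
st,d=snap("w1"); print(st["clock"],st["position"],st["joints"].round(2),np.degrees(R.from_quat(st["ee_rot"]).as_rotvec()))
plan([590,250,300],toolR([0,0,-1],[-1,0,0]))
E
```

```text
0.95 [ 243.85729923 -575.44320741  231.33136453] [-0.91  0.38  0.01  0.   -1.19 -0.26] [-18.01510688  88.68538437  18.01357633]
d [-0.0687  0.625   0.6407] w [-67.04  -0.     0.  ] dist 0.898 ang 67.0
```

View pics/w1.png

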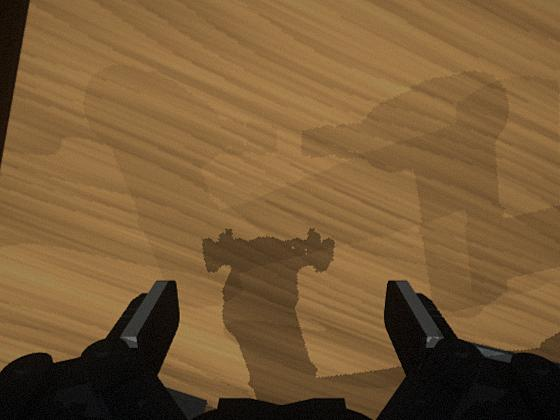

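Request:
{"method": "arm_command", "body": {
  "rows": [
    {"dx":-0.1,"dy":0.32,"dz":0.33,"wx":-67,"wy":0,"wz":0,"gripper":-1},
    {"dx":-0.1,"dy":0.32,"dz":0.33,"wx":-67,"wy":0,"wz":0,"gripper":-1},
    {"dx":-0.1,"dy":0.32,"dz":0.33,"wx":-67,"wy":0,"wz":0,"gripper":-1},
    {"dx":-0.1,"dy":0.32,"dz":0.33,"wx":-67,"wy":0,"wz":0,"gripper":-1},
    {"dx":-0.1,"dy":0.32,"dz":0.33,"wx":-67,"wy":0,"wz":0,"gripper":-1},
    {"dx":-0.1,"dy":0.32,"dz":0.33,"wx":-67,"wy":0,"wz":0,"gripper":-1},
    {"dx":-0.1,"dy":0.32,"dz":0.33,"wx":-67,"wy":0,"wz":0,"gripper":-1},
    {"dx":-0.1,"dy":0.32,"dz":0.33,"wx":-67,"wy":0,"wz":0,"gripper":-1}
  ]
}}

```text
clock: 1.8
position: [396.3, -213.6, 317.2]
ee_rot: [0.502, -0.499, -0.501, -0.499]
contact_force: [0.8, 0.5, 0.1]
gripper_width: 85.3
```

```bash

python3 - <<'E'
from h import *
st,d=snap("w1"); print(st["clock"],st["position"],st["joints"].round(2),np.degrees(R.from_quat(st["ee_rot"]).as_rotvec()))
plan([590,250,300],toolR([0,0,-1],[-1,0,0]))
E
```

```text
1.8 [ 396.33924785 -213.56878459  317.219305  ] [-0.13  0.02 -0.24  0.   -1.3   0.14] [-69.52747043  69.11161218  69.42352984]
d [ 0.0204 -0.197   0.4565] w [0.84 0.   0.37] dist 0.498 ang 0.9
```

View pics/w1.png

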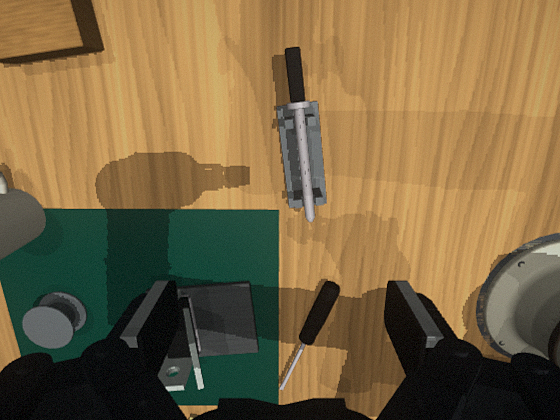

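Request:
{"method": "arm_command", "body": {
  "rows": [
    {"dx":0.02,"dy":-0.197,"dz":0.456,"wx":0.8,"wy":0,"wz":0.4,"gripper":-1},
    {"dx":0.02,"dy":-0.197,"dz":0.456,"wx":0.8,"wy":0,"wz":0.4,"gripper":-1},
    {"dx":0.02,"dy":-0.197,"dz":0.456,"wx":0.8,"wy":0,"wz":0.4,"gripper":-1},
    {"dx":0.02,"dy":-0.197,"dz":0.456,"wx":0.8,"wy":0,"wz":0.4,"gripper":-1},
    {"dx":0.02,"dy":-0.197,"dz":0.456,"wx":0.8,"wy":0,"wz":0.4,"gripper":-1},
    {"dx":0.02,"dy":-0.197,"dz":0.456,"wx":0.8,"wy":0,"wz":0.4,"gripper":-1},
    {"dx":0.02,"dy":-0.197,"dz":0.456,"wx":0.8,"wy":0,"wz":0.4,"gripper":-1},
    {"dx":0.02,"dy":-0.197,"dz":0.456,"wx":0.8,"wy":0,"wz":0.4,"gripper":-1}
  ]
}}

```text
clock: 2.65
position: [550.4, 155.6, 303.9]
ee_rot: [-0.5, 0.5, 0.5, 0.5]
contact_force: [1.4, 0.3, 0.6]
gripper_width: 85.8
```

```bash

python3 - <<'E'
from h import *
st,d=snap("w2"); print(st["clock"],st["position"],st["joints"].round(2),st["joint_vel"].round(2))
s,d=ld("w1"); c=cam(d,s); D=pickle.load(open("D.pkl","rb"))
for uv in [(293.5,50),(298,104),(311,219)]: print(onplane(c,uv,45).round(1), onplane(c,uv,53).round(1))
ct=cam(D["top"])
for uv in [(394,257.5),(378,260),(336,266)]: print("top",onplane(ct,uv,45).round(1))
E
```

```text
2.65 [550.39807426 155.55683438 303.9185751 ] [ 0.56  0.25 -0.   -0.   -1.32 -0.56] [ 0.56  0.54  0.68  0.01 -0.13 -0.56]
[ 385.2 -331.2   45. ] [ 385.4 -330.5   53. ]
[ 379.3 -276.6   45. ] [ 379.7 -277.    53. ]
[ 360.8 -141.6   45. ] [ 361.5 -144.6   53. ]
top [ 383.6 -329.6   45. ]
top [ 377.3 -280.8   45. ]
top [ 362.4 -153.    45. ]
```

View pics/w2.png

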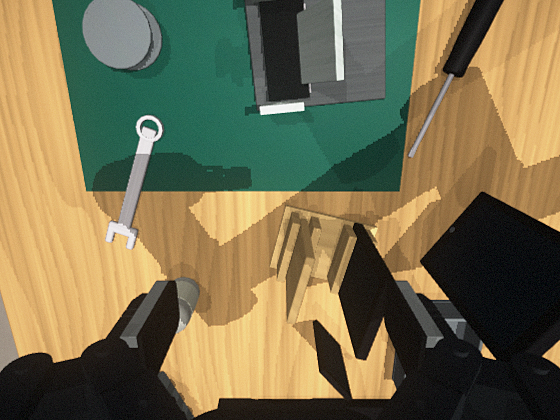

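```bash

python3 - <<'E'
from h import *
s,d=ld("w2"); d["img"]=np.clip(d["img"].astype(int)*3,0,255).astype(np.uint8)
save(d,"w2z.png",(260,180,460,380),3)
D=pickle.load(open("D.pkl","rb"));d=D["side"];d["img"]=np.clip(d["img"].astype(int)*3,0,255).astype(np.uint8)
save(d,"sz.png",(140,240,310,350),4)
E
```

```text
(no output)
```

View pics/w2z.png

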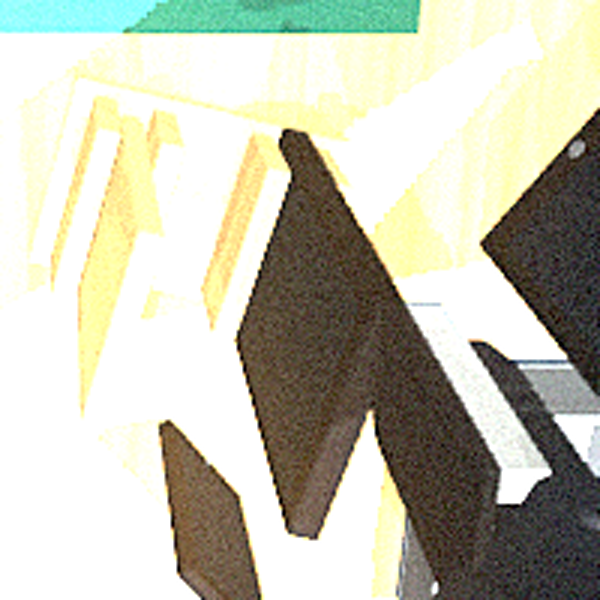

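View pics/sz.png

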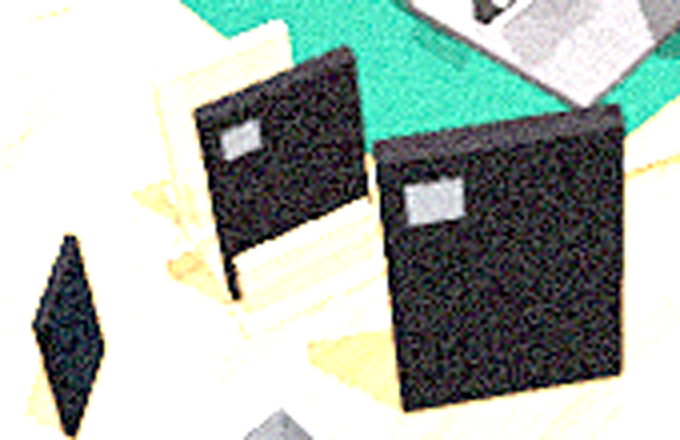

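```bash

python3 - <<'E'
from h import *
plan([620,350,300],toolR([0,0,-1],[-1,0,0]))
E
```

```text
d [ 0.0023 -0.0677  0.1885] w [0.28 0.08 0.06] dist 0.2 ang 0.3
```

Request:
{"method": "arm_command", "body": {
  "rows": [
    {"dx":0.0,"dy":-0.068,"dz":0.188,"wx":0,"wy":0,"wz":0,"gripper":-1},
    {"dx":0.0,"dy":-0.068,"dz":0.188,"wx":0,"wy":0,"wz":0,"gripper":-1},
    {"dx":0.0,"dy":-0.068,"dz":0.188,"wx":0,"wy":0,"wz":0,"gripper":-1},
    {"dx":0.0,"dy":-0.068,"dz":0.188,"wx":0,"wy":0,"wz":0,"gripper":-1},
    {"dx":0.0,"dy":-0.068,"dz":0.188,"wx":0,"wy":0,"wz":0,"gripper":-1},
    {"dx":0.0,"dy":-0.068,"dz":0.188,"wx":0,"wy":0,"wz":0,"gripper":-1},
    {"dx":0.0,"dy":-0.068,"dz":0.188,"wx":0,"wy":0,"wz":0,"gripper":-1},
    {"dx":0.0,"dy":-0.068,"dz":0.188,"wx":0,"wy":0,"wz":0,"gripper":-1}
  ]
}}

```text
clock: 3.5
position: [620.2, 348.0, 303.5]
ee_rot: [0.501, -0.498, -0.501, -0.5]
contact_force: [0.3, 0.4, -0.4]
gripper_width: 85.3
```

```bash

python3 - <<'E'
from h import *
st,d=snap("w3"); print(st["clock"],st["position"],st["joints"].round(2),st["joint_vel"].round(2))
d["img"]=np.clip(d["img"].astype(int)*2.5,0,255).astype(np.uint8)
save(d,"w3z.png",(300,0,560,230),3)
E
```

```text
3.5 [620.21519185 347.95096142 303.48891797] [ 0.74  0.51  0.38 -0.   -1.44 -0.73] [-0.   -0.01  0.   -0.    0.   -0.  ]
```

View pics/w3.png

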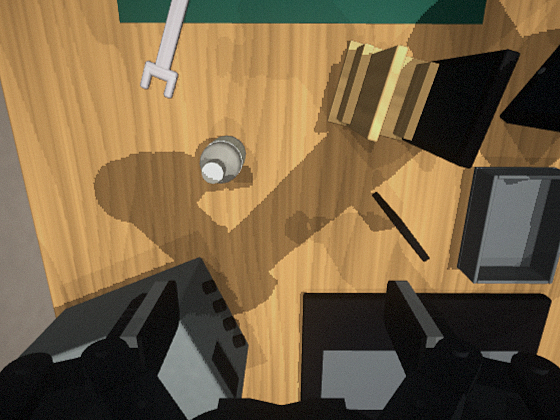

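View pics/w3z.png

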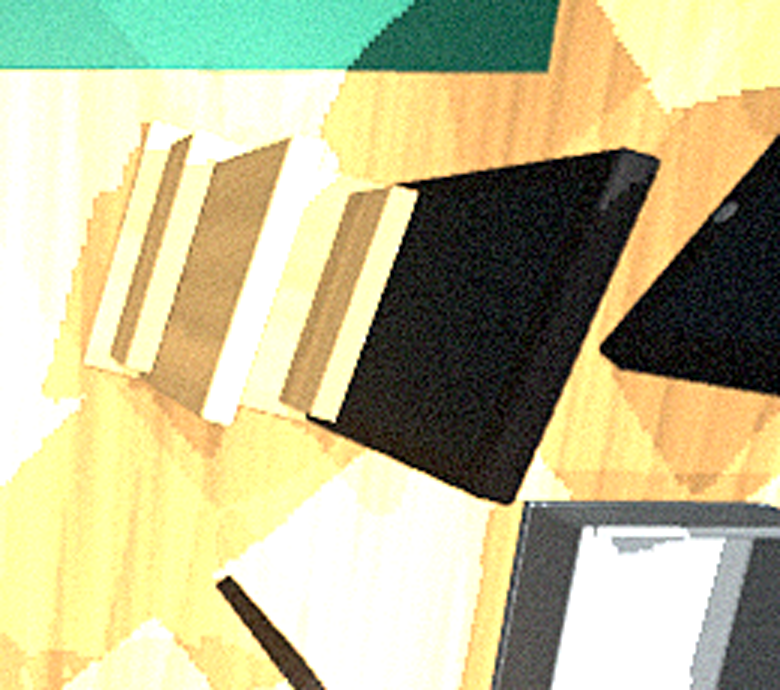

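```bash

python3 - <<'E'
from h import *
st,d=ld("w3"); im=cv2.bilateralFilter(d["img"],5,40,3).astype(int)
d["img"]=np.clip((im-5)*7,0,255).astype(np.uint8)
save(d,"w3y.png",(400,30,560,190),4)
D=pickle.load(open("D.pkl","rb"));d=D["side"];im=cv2.bilateralFilter(d["img"],5,40,3).astype(int)
d["img"]=np.clip((im-5)*7,0,255).astype(np.uint8)
save(d,"sy.png",(140,240,310,350),4)
E
```

```text
(no output)
```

View pics/w3y.png

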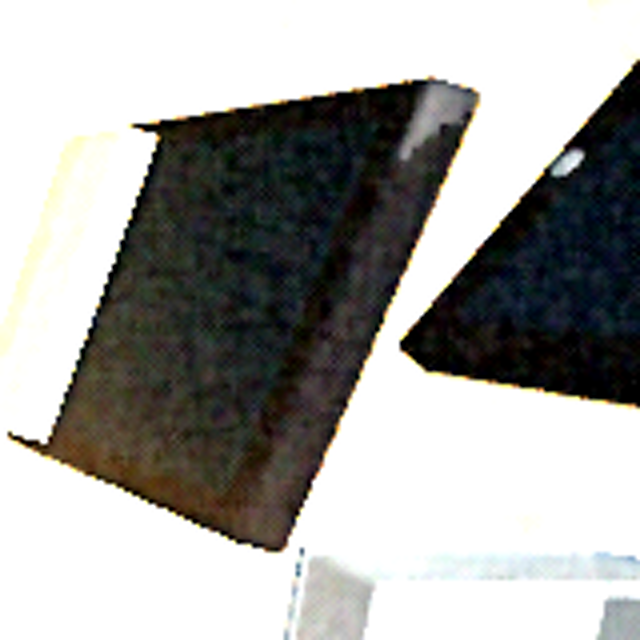

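View pics/sy.png

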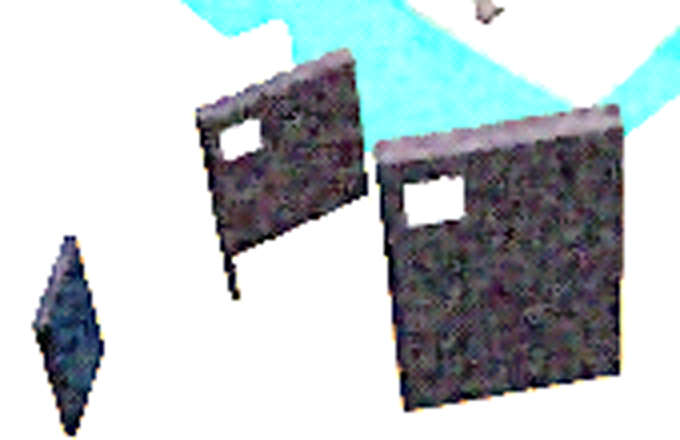

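```bash

python3 - <<'E'
from h import *
st,d=ld("w3"); c=cam(d,st)
pts=[onplane(c,uv,158) for uv in [(508.3,50),(519.3,52.7),(471.7,166.7),(461,165)]]
print(np.round(pts,1)); p=np.array(pts)
print("mean",p.mean(0),"w",np.linalg.norm(p[1]-p[2]),np.linalg.norm(p[0]-p[3]),"th",np.linalg.norm(p[1]-p[0]),np.linalg.norm(p[2]-p[3]))
dd=(p[0]+p[1]-p[2]-p[3])/2; print("yaw normal",np.degrees(np.arctan2(dd[0],-dd[1])))
# check in side and top
m=p.mean(0); a=np.arctan2(dd[0],-dd[1]); n=np.array([np.cos(a),np.sin(a),0]); t=np.array([-np.sin(a),np.cos(a),0])
C=[m+sx*6*n+sy*45*t for sx in(1,-1) for sy in (-1,1)]+[m-6*n+sy*45*t-[0,0,100] for sy in(-1,1)]
D=pickle.load(open("D.pkl","rb"))
print("side",((proj(cam(D["side"]),C)-[140,240])*4).round())
print("top",((proj(cam(D["top"]),C)-[120,180])*4).round())
E
```

```text
[[456.1 240.7 158. ]
 [447.7 242.5 158. ]
 [467.6 327.3 158. ]
 [476.5 326.  158. ]]
mean [461.94067474 284.1357608  158.        ] w 87.1317337348568 87.6515848933308 th 8.5949468510113 8.962845258408523
yaw normal -13.33684558934005
side [[342.  42.]
 [186. 110.]
 [353.  56.]
 [195. 124.]
 [367. 181.]
 [220. 250.]]
top [[322. 226.]
 [198. 200.]
 [318. 243.]
 [194. 216.]
 [340. 246.]
 [224. 222.]]
```

```bash

python3 - <<'E'
from h import *
a=np.radians(-13.3); Rt=toolR([0,0,-1],[-np.cos(a),-np.sin(a),0])
plan([462,284,210],Rt)
E
```

```text
d [ 0.0932  0.1587 -0.0636] w [13.51  0.14  0.11] dist 0.195 ang 13.5
```

Request:
{"method": "arm_command", "body": {
  "rows": [
    {"dx":0.02,"dy":0.04,"dz":-0.015,"wx":5,"wy":0,"wz":0,"gripper":-1},
    {"dx":0.04,"dy":0.08,"dz":-0.03,"wx":10,"wy":0,"wz":0,"gripper":-1},
    {"dx":0.06,"dy":0.12,"dz":-0.045,"wx":13.5,"wy":0.1,"wz":0.1,"gripper":-1},
    {"dx":0.08,"dy":0.1587,"dz":-0.0636,"wx":13.5,"wy":0.1,"wz":0.1,"gripper":-1},
    {"dx":0.0932,"dy":0.1587,"dz":-0.0636,"wx":13.5,"wy":0.1,"wz":0.1,"gripper":-0.5},
    {"dx":0.0932,"dy":0.1587,"dz":-0.0636,"wx":13.5,"wy":0.1,"wz":0.1,"gripper":-0.3},
    {"dx":0.0932,"dy":0.1587,"dz":-0.0636,"wx":13.5,"wy":0.1,"wz":0.1,"gripper":-0.3},
    {"dx":0.0932,"dy":0.1587,"dz":-0.0636,"wx":13.5,"wy":0.1,"wz":0.1,"gripper":-0.3}
  ]
}}

```text
clock: 4.35
position: [463.4, 284.6, 211.5]
ee_rot: [-0.438, 0.553, 0.439, 0.556]
contact_force: [0.1, 0.5, 0.2]
gripper_width: 55.7
```

```bash

python3 - <<'E'
from h import *
st,d=snap("w4"); print(st["clock"],st["position"],st["joints"].round(2),st["gripper_width"])
a=np.radians(-13.3); Rt=toolR([0,0,-1],[-np.cos(a),-np.sin(a),0])
plan([462,284,121],Rt,st)
E
```

```text
4.35 [463.36060149 284.63758558 211.4981863 ] [ 0.85  0.26 -0.23  0.   -1.08 -1.08] 55.67208804570651
d [ 0.0905  0.0014 -0.0012] w [-0.03  0.2   0.12] dist 0.091 ang 0.2
```

View pics/w4.png

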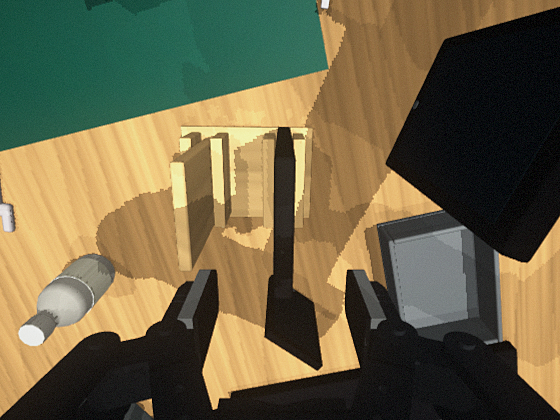

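```bash

python3 - <<'E'
from h import *
st,d=ld("w4"); c=cam(d,st)
m=np.array([462,284.,158]); a=np.radians(-13.3); n=np.array([np.cos(a),np.sin(a),0]); t=np.array([-np.sin(a),np.cos(a),0])
C=[m+sx*6*n+sy*45*t for sx in(1,-1) for sy in (-1,1)]+[m+s*6*n-45*t-[0,0,150] for s in(1,-1)]
q=proj(c,C); print(q.round())
im=cv2.bilateralFilter(d["img"],5,40,3).astype(int)
d["img"]=np.clip((im-5)*5,0,255).astype(np.uint8).copy()
save(d,"w4z.png",(180,110,380,380),2.2)
E
```

```text
[[274. 156.]
 [275. 299.]
 [296. 156.]
 [294. 299.]
 [277. 126.]
 [290. 126.]]
```

View pics/w4z.png

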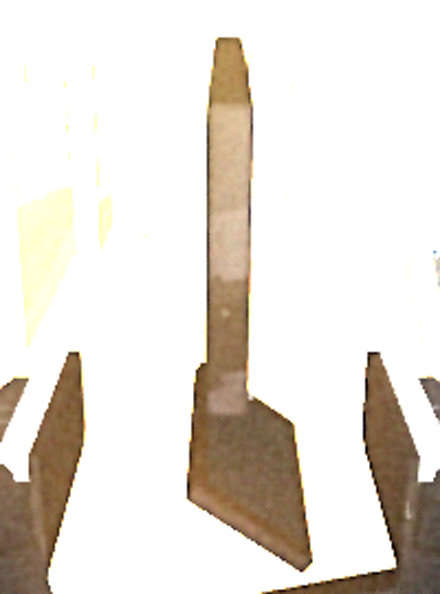

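Request:
{"method": "arm_command", "body": {
  "rows": [
    {"dx":0.03,"dy":0.001,"dz":-0.001,"wx":0,"wy":0.2,"wz":0.1,"gripper":-0.3},
    {"dx":0.06,"dy":0.001,"dz":-0.001,"wx":0,"wy":0.2,"wz":0.1,"gripper":-0.3},
    {"dx":0.08,"dy":0.001,"dz":-0.001,"wx":0,"wy":0.2,"wz":0.1,"gripper":-0.3},
    {"dx":0.09,"dy":0.001,"dz":-0.001,"wx":0,"wy":0.2,"wz":0.1,"gripper":-0.3},
    {"dx":0.09,"dy":0.001,"dz":-0.001,"wx":0,"wy":0.2,"wz":0.1,"gripper":-0.3},
    {"dx":0.09,"dy":0.001,"dz":-0.001,"wx":0,"wy":0.2,"wz":0.1,"gripper":1},
    {"dx":0.09,"dy":0.001,"dz":-0.001,"wx":0,"wy":0.2,"wz":0.1,"gripper":1},
    {"dx":0.09,"dy":0.001,"dz":-0.001,"wx":0,"wy":0.2,"wz":0.1,"gripper":1}
  ]
}}

```text
clock: 5.2
position: [462.7, 284.7, 122.4]
ee_rot: [-0.439, 0.554, 0.439, 0.555]
contact_force: [-4.8, -1.6, -1.5]
gripper_width: 12.1
```

```bash

python3 - <<'E'
from h import *
st=arm.read_state(); print(st["clock"],st["position"],st["contact_force"],st["wrist_torque"],st["gripper_width"])
E
```

```text
5.2 [462.74191389 284.68821864 122.37210262] [-4.81738153 -1.61493716 -1.53773895] [-0.20024103  0.5527113  -0.07725475] 12.136015601551692
```

Request:
{"method": "arm_command", "body": {
  "rows": [
    {"dx":-0.01,"dy":0,"dz":0,"wx":0,"wy":0,"wz":0,"gripper":1},
    {"dx":-0.02,"dy":0,"dz":0,"wx":0,"wy":0,"wz":0,"gripper":1},
    {"dx":-0.04,"dy":0,"dz":0,"wx":0,"wy":0,"wz":0,"gripper":1},
    {"dx":-0.06,"dy":0,"dz":0,"wx":0,"wy":0,"wz":0,"gripper":1},
    {"dx":-0.08,"dy":0,"dz":0,"wx":0,"wy":0,"wz":0,"gripper":1},
    {"dx":-0.1,"dy":0,"dz":0,"wx":0,"wy":0,"wz":0,"gripper":1},
    {"dx":-0.12,"dy":0,"dz":0,"wx":0,"wy":0,"wz":0,"gripper":1},
    {"dx":-0.12,"dy":0,"dz":0,"wx":0,"wy":0,"wz":0,"gripper":1}
  ]
}}

```text
clock: 6.0
position: [463.8, 285.5, 246.0]
ee_rot: [-0.439, 0.551, 0.439, 0.558]
contact_force: [1.5, 0.1, -3.7]
gripper_width: 11.0
```

```bash

python3 - <<'E'
from h import *
st=arm.read_state(); print(st["clock"],st["position"],st["contact_force"],st["wrist_torque"],st["gripper_width"])
st,d=snap("s5","side")
save(d,"s5z.png",(130,180,330,330),4)
s,d=ld("w2"); save(d,"w2e.png",(230,0,400,120),4.5)
s,d=ld("w1"); save(d,"w1e.png",(110,260,290,410),4)
E
```

```text
6.0 [463.78966857 285.49372763 246.02275234] [ 1.48583826  0.13628661 -3.66118502] [ 0.13515565 -0.10321462  0.07386666] 11.009856216114118
```

View pics/s5z.png

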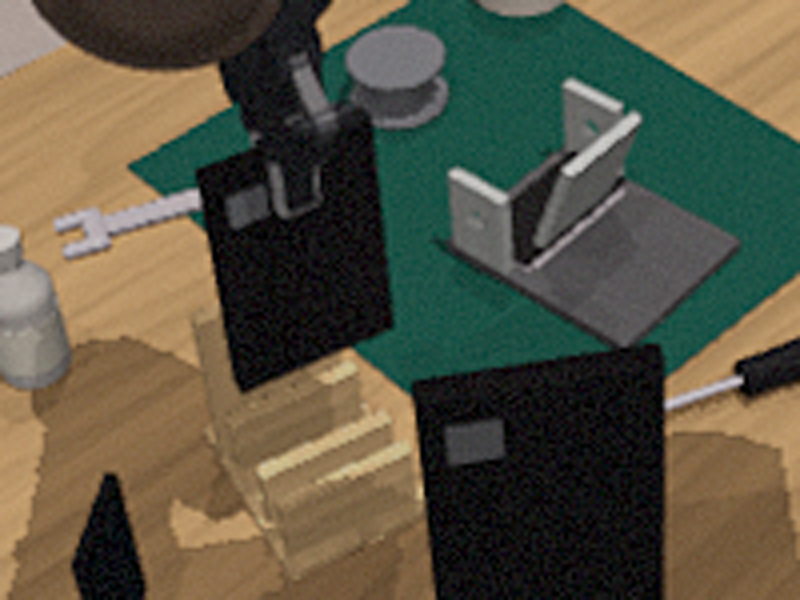

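View pics/w2e.png

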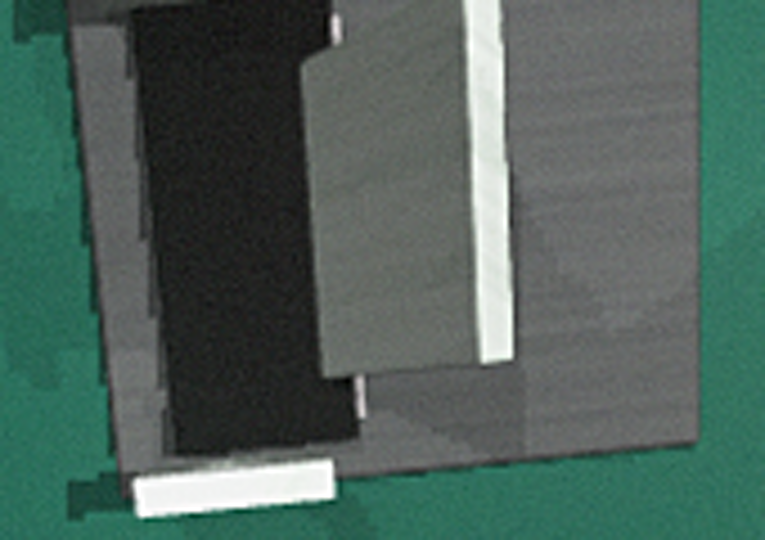

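View pics/w1e.png

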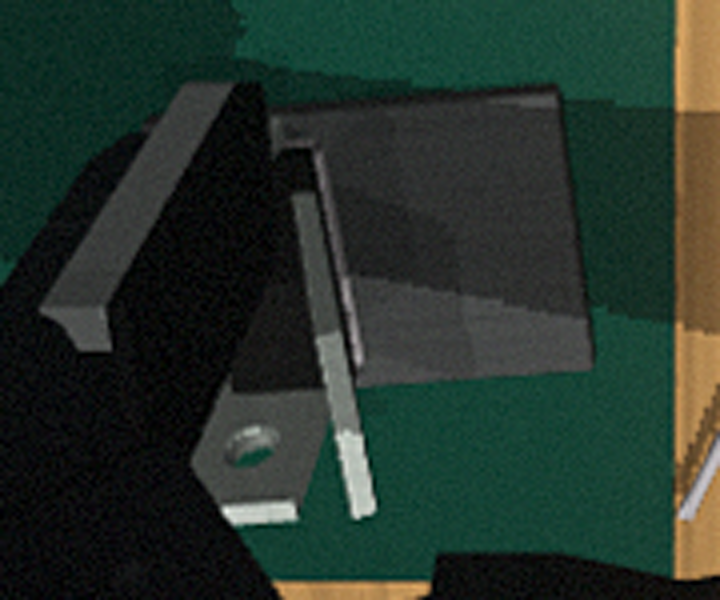

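```bash
cat > fit.py <<'E'
from h import *
from scipy.optimize import least_squares
D=pickle.load(open("D.pkl","rb"))
s1,d1=ld("w1"); s2,d2=ld("w2")
C={"w1":cam(d1,s1),"w2":cam(d2,s2),"top":cam(D["top"]),"side":cam(D["side"])}
off={"w1":(110,260,4),"w2":(230,0,4.5),"top":(120,180,4),"side":(130,180,4)}
obs=[("w2",(-100,60,10),(696,441)),("w2",(-2,60,72),(335,497)),("w2",(42,60,72),(138,517)),("w2",(-2,52,72),(335,460)),("w2",(42,52,72),(133,478)),
("w2",("r",35,95,0),(480,363)),("w2",("r",35,95,-8),(513,358)),("w2",(34,50,"h"),(175,455)),("w2",(-12,50,"h"),(357,438)),
("w1",(-100,-60,10),(558,95)),("w1",(-100,60,10),(593,365)),("w1",(-2,52,72),(296,503)),("w1",(-2,60,72),(297,520)),
("top",(-100,60,10),(553,263)),("top",(-100,-60,10),(698,245)),("top",(42,60,72),(528,76)),("top",(-2,60,72),(536,135)),("top",(42,-60,72),(683,58)),("top",(-2,-60,72),(689,117)),
("side",(-100,60,10),(627,345)),("side",(-100,-60,10),(740,242)),("side",(20,60,45),(478,220)),("side",(42,60,72),(450,173)),("side",(-2,60,72),(510,207)),
("side",("r",-35,95,0),(640,118)),("side",("r",35,95,-8),(568,175)),
]
def world(p,P):
    x,y,yaw,th,h=p
    if P[0]=="r":
        _,yy,u,o=P; L=np.array([-u*np.sin(th)+o*np.cos(th),yy,10+u*np.cos(th)+o*np.sin(th)])
    else: L=np.array([h if v=="h" else v for v in P],float)
    return R.from_euler("z",yaw).apply(L)+[x,y,0]
def res(p):
    r=[]
    for cname,P,uv in obs:
        o=off[cname]; t=np.array(uv)/o[2]+o[:2]
        depth=1500 if cname in("top","side") else 400
        r.append((proj(C[cname],world(p,P))[0]-t)*(depth/400)**.5)
    return np.concatenate(r)
if __name__=="__main__":
    f=least_squares(res,[530,30,0.08,.35,20],loss="soft_l1")
    print(f.x.round(3),np.sqrt(np.diag(np.linalg.inv(f.jac.T@f.jac))).round(3))
    for (c,P,uv),r in zip(obs,res(f.x).reshape(-1,2)): print(c,P,r.round(1))
E
python3 fit.py
```

```text
[5.34902e+02 3.65450e+01 8.70000e-02 3.30000e-01 2.26130e+01] [4.3400e-01 4.2100e-01 6.0000e-03 9.0000e-03 1.9261e+01]
w2 (-100, 60, 10) [1.7 0.5]
w2 (-2, 60, 72) [ 0.4 -0.9]
w2 (42, 60, 72) [ 0.4 -1.4]
w2 (-2, 52, 72) [-0.1 -1. ]
w2 (42, 52, 72) [ 0.6 -1. ]
w2 ('r', 35, 95, 0) [ 0.2 -0.5]
w2 ('r', 35, 95, -8) [ 0.8 -0.1]
w2 (34, 50, 'h') [ 0.6 -0.7]
w2 (-12, 50, 'h') [ 1.2 -0.6]
w1 (-100, -60, 10) [ 0.7 -0.9]
w1 (-100, 60, 10) [0.6 1. ]
w1 (-2, 52, 72) [-0.4 -1.7]
w1 (-2, 60, 72) [ 0.4 -1.3]
top (-100, 60, 10) [-3. -0.]
top (-100, -60, 10) [0.8 0.3]
top (42, 60, 72) [-2.5 -0.8]
top (-2, 60, 72) [-3.4 -1.5]
top (42, -60, 72) [-1.2 -0.7]
top (-2, -60, 72) [-0.8 -1.4]
side (-100, 60, 10) [-2.8  1.2]
side (-100, -60, 10) [-0.5 -0.7]
side (20, 60, 45) [-2.2  0.3]
side (42, 60, 72) [-2.3  0.6]
side (-2, 60, 72) [-6.2 -1.3]
side ('r', -35, 95, 0) [-4.6 -3.5]
side ('r', 35, 95, -8) [-0.4  1.3]
```

```bash
cat >> h.py <<'E'
EX,EY,EYAW=534.9,36.5,0.087
L=114.4
def e2w(p): return R.from_euler("z",EYAW).apply(p)+[EX,EY,0]
def tabpose(bx,bz,th,by=0.):
    n=np.array([np.cos(th),0,np.sin(th)]); z=np.array([-np.sin(th),0,np.cos(th)])
    p=np.array([bx,by,bz])+6*n+L*z
    Re=R.from_euler("z",EYAW)
    return e2w(p), toolR(Re.apply(-z),Re.apply(-n))
def foot(st):
    "estimated lower back edge in easel frame and lean, yaw"
    Rc=R.from_quat(st["ee_rot"]).as_matrix(); B=st["position"]+Rc@np.array([L,6,0]); Re=R.from_euler("z",-EYAW)
    n=Re.apply(-Rc[:,1]); return Re.apply(B-[EX,EY,0]).round(1), round(float(np.arctan2(n[2],n[0])),3), round(float(np.arctan2(n[1],n[0])),3)
E
python3 - <<'E'
from h import *
st=arm.read_state(); print(st["position"],foot(st))
plan(*tabpose(8,125,.28)); print(tabpose(8,125,.28)[0])
E
```

```text
[462.76238379 284.92914398 243.77748405] (array([-55.5, 256.1, 129.4]), 0.003, -0.32)
d [ 0.0063 -0.1105 -0.2307] w [-18.24  -2.32 -15.73] dist 0.256 ang 24.2
[517.11875245  34.94911661 236.60287603]
```

Request:
{"method": "arm_command", "body": {
  "rows": [
    {"dx":0.0,"dy":-0.005,"dz":-0.02,"wx":-1,"wy":0,"wz":-1,"gripper":1},
    {"dx":0.0,"dy":-0.015,"dz":-0.055,"wx":-4,"wy":0,"wz":-3,"gripper":1},
    {"dx":0.0,"dy":-0.035,"dz":-0.095,"wx":-8,"wy":-1,"wz":-6,"gripper":1},
    {"dx":0.002,"dy":-0.06,"dz":-0.135,"wx":-11,"wy":-1.5,"wz":-9,"gripper":1},
    {"dx":0.004,"dy":-0.08,"dz":-0.175,"wx":-14,"wy":-2,"wz":-12,"gripper":1},
    {"dx":0.006,"dy":-0.1,"dz":-0.21,"wx":-17,"wy":-2.3,"wz":-15,"gripper":1},
    {"dx":0.006,"dy":-0.1105,"dz":-0.2307,"wx":-18.2,"wy":-2.3,"wz":-15.7,"gripper":1},
    {"dx":0.006,"dy":-0.1105,"dz":-0.2307,"wx":-18.2,"wy":-2.3,"wz":-15.7,"gripper":1}
  ]
}}

```text
clock: 6.85
position: [514.9, 31.7, 234.7]
ee_rot: [0.581, -0.404, -0.449, -0.545]
contact_force: [-0.4, 0.1, -4.2]
gripper_width: 10.9
```

```bash

python3 - <<'E'
from h import *
st,d=snap("s6","side"); print(st["clock"],st["position"],st["contact_force"],foot(st),st["gripper_width"])
st,d2=snap("w6"); print(foot(st),st["contact_force"],st["wrist_torque"])
save(d,"s6z.png",(150,130,350,280),4)
plan(*tabpose(8,40,.28))
E
```

```text
6.85 [514.90805001  31.73598885 234.67000362] [-0.41340843  0.06909081 -4.18578351] (array([  4.9,  -3.3, 122.9]), 0.274, -0.005) 10.909628745482804
(array([  5.8,  -1.8, 123.4]), 0.275, -0.004) [-0.49834216  0.33874816 -4.05736701] [-0.02576484  0.91990146  0.05155501]
d [0.0811 0.0219 0.0007] w [-0.14 -0.07 -0.2 ] dist 0.084 ang 0.3
```

View pics/s6z.png

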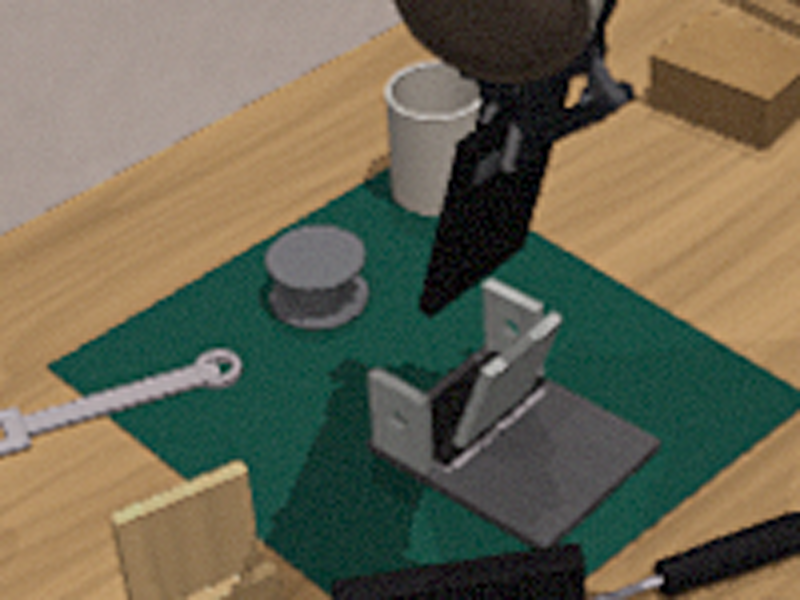

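View pics/w6.png

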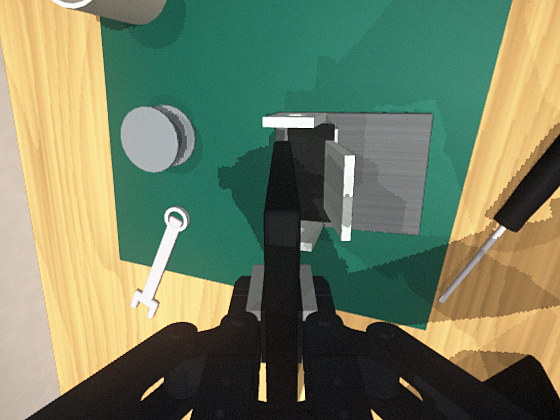

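```bash
cat > ov.py <<'E'
from h import *
def box(P,f):
    return [f(np.array([P[0][i],P[1][j],P[2][k]])) for i in(0,1) for j in(0,1) for k in(0,1)]
E_=[(0,1),(2,3),(4,5),(6,7),(0,2),(1,3),(4,6),(5,7),(0,4),(1,5),(2,6),(3,7)]
def draw(im,c,pts,o,s,col):
    q=(proj(c,np.array(pts))-o)*s
    for a,b in E_: cv2.line(im,tuple(map(int,q[a].round())),tuple(map(int,q[b].round())),col,1,cv2.LINE_AA)
def overlay(name,out,boxx,s,lean=.33,tab=True,gain=1.5):
    st,d=ld(name); c=cam(d,st); im=d["img"][boxx[1]:boxx[3],boxx[0]:boxx[2],::-1]
    im=cv2.resize(np.clip(im.astype(float)*gain,0,255).astype(np.uint8),None,fx=s,fy=s,interpolation=cv2.INTER_CUBIC); o=np.array(boxx[:2])
    for B in [((-100,50),(-60,60),(0,10)),((-2,42),(52,60),(10,72)),((-2,42),(-60,-52),(10,72))]: draw(im,c,box(B,e2w),o,s,(0,255,255))
    rf=lambda p: e2w([-p[2]*np.sin(lean)+p[0]*np.cos(lean),p[1],10+p[2]*np.cos(lean)+p[0]*np.sin(lean)])
    draw(im,c,box(((-8,0),(-35,35),(0,95)),rf),o,s,(0,128,255))
    if tab:
        Rc=R.from_quat(st["ee_rot"]).as_matrix()
        tf=lambda p: st["position"]+Rc@np.array([L-p[2],-p[0],p[1]])
        draw(im,c,box(((-6,6),(-45,45),(0,150)),tf),o,s,(255,0,255))
    cv2.imwrite("pics/"+out,im)
E
python3 - <<'E'
from ov import *
overlay("w6","w6o.png",(240,90,450,260),3.8)
overlay("s6","s6o.png",(220,130,330,270),4.2)
E
```

```text
(no output)
```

View pics/w6o.png

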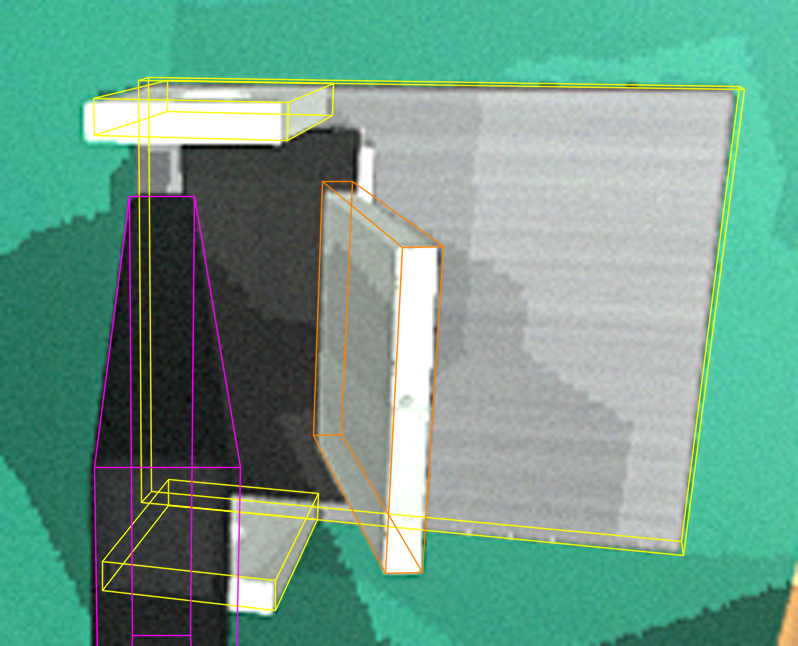

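View pics/s6o.png

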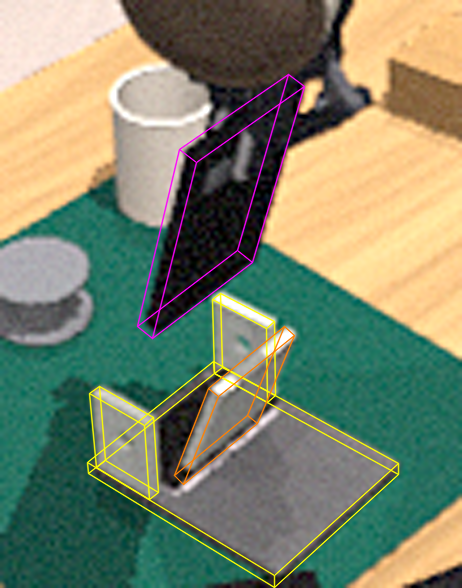

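```bash
python3 - <<'E'
import fit
from fit import *
s6,d6=ld("w6"); C["w6"]=cam(d6,s6); off["w6"]=(240,90,3.8)
obs+=[("w6",(42,-60,72),(85,103)),("w6",(-2,-60,72),(285,103)),("w6",(-2,-52,72),(287,143)),("w6",(42,-52,72),(86,143)),("w6",(-100,-60,10),(733,90)),("w6",(-100,60,10),(685,541)),("w6",(-2,60,72),(274,611)),("w6",(-2,52,72),(274,580)),
("w6",("r",-35,95,0),(395,247)),("w6",("r",-35,95,-8),(440,246)),("w6",("r",35,95,0),(385,573)),("w6",("r",35,95,-8),(422,573))]
f=least_squares(res,[530,30,0.08,.35,20],loss="soft_l1")
print(f.x.round(3),np.sqrt(np.diag(np.linalg.inv(f.jac.T@f.jac))).round(3))
for (c,P,uv),r in list(zip(obs,res(f.x).reshape(-1,2)))[:]: print(c,P,r.round(1))
E
```

```text
[5.3537e+02 3.6919e+01 9.5000e-02 3.3100e-01 1.8054e+01] [2.9100e-01 2.3100e-01 4.0000e-03 5.0000e-03 1.5704e+01]
w2 (-100, 60, 10) [1.7 0.1]
w2 (-2, 60, 72) [ 0.4 -0.5]
w2 (42, 60, 72) [ 0.4 -0.7]
w2 (-2, 52, 72) [-0.2 -0.6]
w2 (42, 52, 72) [ 0.6 -0.3]
w2 ('r', 35, 95, 0) [ 0.  -0.4]
w2 ('r', 35, 95, -8) [ 0.6 -0.1]
w2 (34, 50, 'h') [ 0.7 -0.3]
w2 (-12, 50, 'h') [ 0.8 -0.5]
w1 (-100, -60, 10) [-0.1 -1.1]
w1 (-100, 60, 10) [0.5 0.7]
w1 (-2, 52, 72) [-0.4 -1.5]
w1 (-2, 60, 72) [ 0.4 -1.1]
top (-100, 60, 10) [-2.7 -0.1]
top (-100, -60, 10) [ 1.  -0.3]
top (42, 60, 72) [-2.9 -0.8]
top (-2, 60, 72) [-3.6 -1.5]
top (42, -60, 72) [-1.7 -1.3]
top (-2, -60, 72) [-1.1 -2. ]
side (-100, 60, 10) [-2.6  1. ]
side (-100, -60, 10) [-0.8 -1.2]
side (20, 60, 45) [-2.5  0.5]
side (42, 60, 72) [-2.7  0.8]
side (-2, 60, 72) [-6.4 -1.2]
side ('r', -35, 95, 0) [-5.1 -3.7]
side ('r', 35, 95, -8) [-0.4  1.3]
w6 (42, -60, 72) [ 1.1 -0.4]
w6 (-2, -60, 72) [-0.5  0.2]
w6 (-2, -52, 72) [-1.2 -0.4]
w6 (42, -52, 72) [ 1.1 -1.3]
w6 (-100, -60, 10) [ 1.7 -0.9]
w6 (-100, 60, 10) [-0.4  3.3]
w6 (-2, 60, 72) [0.2 0.1]
w6 (-2, 52, 72) [0.3 0.3]
w6 ('r', -35, 95, 0) [1. 0.]
w6 ('r', -35, 95, -8) [-0.3  0. ]
w6 ('r', 35, 95, 0) [-0.2  0.1]
w6 ('r', 35, 95, -8) [-0.2 -0.2]
```

```bash
sed -i 's/^EX,EY,EYAW=.*/EX,EY,EYAW=535.4,36.9,0.095/' h.py; python3 - <<'E'
from h import *
st=arm.read_state(); print(foot(st),st["contact_force"])
plan(*tabpose(9,36,.28))
E
```

```text
(array([  5.9,  -1.2, 123.9]), 0.276, -0.01) [ 0.12759584  0.36405508 -4.2311414 ]
d [0.0854 0.0215 0.0009] w [-0.58 -0.19 -0.2 ] dist 0.088 ang 0.6
```

Request:
{"method": "arm_command", "body": {
  "rows": [
    {"dx":0.01,"dy":0.003,"dz":0,"wx":-0.6,"wy":-0.2,"wz":-0.2,"gripper":1},
    {"dx":0.025,"dy":0.006,"dz":0,"wx":-0.6,"wy":-0.2,"wz":-0.2,"gripper":1},
    {"dx":0.04,"dy":0.01,"dz":0.001,"wx":-0.6,"wy":-0.2,"wz":-0.2,"gripper":1},
    {"dx":0.055,"dy":0.014,"dz":0.001,"wx":-0.6,"wy":-0.2,"wz":-0.2,"gripper":1},
    {"dx":0.07,"dy":0.018,"dz":0.001,"wx":-0.6,"wy":-0.2,"wz":-0.2,"gripper":1},
    {"dx":0.08,"dy":0.02,"dz":0.001,"wx":-0.6,"wy":-0.2,"wz":-0.2,"gripper":1},
    {"dx":0.085,"dy":0.0215,"dz":0.001,"wx":-0.6,"wy":-0.2,"wz":-0.2,"gripper":1},
    {"dx":0.085,"dy":0.0215,"dz":0.001,"wx":-0.6,"wy":-0.2,"wz":-0.2,"gripper":1}
  ]
}}

```text
clock: 7.75
position: [517.9, 35.9, 146.8]
ee_rot: [0.584, -0.398, -0.453, -0.543]
contact_force: [-0.8, 0.0, -4.3]
gripper_width: 11.2
```

```bash
python3 - <<'E'
from h import *
st=arm.read_state(); print(st["clock"],foot(st),st["contact_force"],st["wrist_torque"])
plan(*tabpose(9,28,.28))
plan(*tabpose(9,18,.28))
E
```

```text
7.75 (array([ 8. ,  0.6, 35.2]), 0.277, 0.002) [-0.83678668  0.02604054 -4.252151  ] [-0.04904263  0.99860251  0.02005453]
d [ 0.0072  0.0013 -0.0006] w [ 0.1  -0.02 -0.15] dist 0.007 ang 0.2
d [ 0.0168  0.004  -0.0006] w [ 0.1  -0.02 -0.15] dist 0.017 ang 0.2
```

Request:
{"method": "arm_command", "body": {
  "rows": [
    {"dx":0.001,"dy":0,"dz":0,"wx":0,"wy":0,"wz":-0.1,"gripper":1},
    {"dx":0.002,"dy":0,"dz":0,"wx":0,"wy":0,"wz":-0.1,"gripper":1},
    {"dx":0.004,"dy":0.001,"dz":0,"wx":0,"wy":0,"wz":-0.1,"gripper":1},
    {"dx":0.006,"dy":0.001,"dz":0,"wx":0,"wy":0,"wz":-0.1,"gripper":1},
    {"dx":0.008,"dy":0.0015,"dz":0,"wx":0,"wy":0,"wz":-0.1,"gripper":1},
    {"dx":0.009,"dy":0.0018,"dz":0,"wx":0,"wy":0,"wz":-0.1,"gripper":1},
    {"dx":0.009,"dy":0.0018,"dz":0,"wx":0,"wy":0,"wz":-0.1,"gripper":1},
    {"dx":0.009,"dy":0.0018,"dz":0,"wx":0,"wy":0,"wz":-0.1,"gripper":1}
  ]
}}

```text
clock: 8.55
position: [518.7, 35.9, 137.7]
ee_rot: [0.585, -0.398, -0.452, -0.543]
contact_force: [0.0, -0.4, -4.1]
gripper_width: 11.4
```

```bash
cat > q.py <<'E'
from h import *
st=arm.read_state(); print(st["clock"],foot(st),st["contact_force"].round(2),st["wrist_torque"].round(3),st["gripper_width"])
E
python3 q.py
```

```text
8.55 (array([ 9. ,  0.6, 26.1]), 0.279, 0.002) [ 0.04 -0.43 -4.07] [-0.079  0.884  0.029] 11.412681049909432
```

Next 4 mm.

Request:
{"method": "arm_command", "body": {
  "rows": [
    {"dx":0.001,"dy":0.0003,"dz":0,"wx":0,"wy":0,"wz":0,"gripper":1},
    {"dx":0.002,"dy":0.0006,"dz":0,"wx":0,"wy":0,"wz":0,"gripper":1},
    {"dx":0.003,"dy":0.0008,"dz":0,"wx":0,"wy":0,"wz":0,"gripper":1},
    {"dx":0.004,"dy":0.0011,"dz":0,"wx":0,"wy":0,"wz":0,"gripper":1},
    {"dx":0.004,"dy":0.0011,"dz":0,"wx":0,"wy":0,"wz":0,"gripper":1},
    {"dx":0.004,"dy":0.0011,"dz":0,"wx":0,"wy":0,"wz":0,"gripper":1},
    {"dx":0.004,"dy":0.0011,"dz":0,"wx":0,"wy":0,"wz":0,"gripper":1},
    {"dx":0.004,"dy":0.0011,"dz":0,"wx":0,"wy":0,"wz":0,"gripper":1}
  ]
}}

```text
clock: 9.35
position: [518.7, 35.9, 133.6]
ee_rot: [0.585, -0.398, -0.452, -0.543]
contact_force: [-0.6, -0.2, -3.3]
gripper_width: 11.3
```

```bash
python3 q.py
```

```text
9.35 (array([ 9.1,  0.6, 22. ]), 0.279, 0.002) [-0.64 -0.17 -3.29] [-0.095  0.916 -0.008] 11.334947294167911
```

Request:
{"method": "arm_command", "body": {
  "rows": [
    {"dx":0.001,"dy":0.0003,"dz":0,"wx":0,"wy":0,"wz":0,"gripper":1},
    {"dx":0.002,"dy":0.0006,"dz":0,"wx":0,"wy":0,"wz":0,"gripper":1},
    {"dx":0.003,"dy":0.0008,"dz":0,"wx":0,"wy":0,"wz":0,"gripper":1},
    {"dx":0.003,"dy":0.0008,"dz":0,"wx":0,"wy":0,"wz":0,"gripper":1},
    {"dx":0.003,"dy":0.0008,"dz":0,"wx":0,"wy":0,"wz":0,"gripper":1},
    {"dx":0.003,"dy":0.0008,"dz":0,"wx":0,"wy":0,"wz":0,"gripper":1},
    {"dx":0.003,"dy":0.0008,"dz":0,"wx":0,"wy":0,"wz":0,"gripper":1},
    {"dx":0.003,"dy":0.0008,"dz":0,"wx":0,"wy":0,"wz":0,"gripper":1}
  ]
}}

```text
clock: 10.15
position: [519.0, 36.0, 130.8]
ee_rot: [0.585, -0.398, -0.452, -0.543]
contact_force: [-2.2, -0.9, 2.9]
gripper_width: 11.3
```

```bash
python3 q.py
```

```text
10.15 (array([ 9.5,  0.6, 19.2]), 0.28, 0.002) [-2.24 -0.92  2.9 ] [-0.107  1.078 -0.019] 11.345244838141983
```

Request:
{"method": "arm_command", "body": {
  "rows": [
    {"dx":-0.0012,"dy":-0.0003,"dz":0,"wx":0,"wy":0,"wz":0,"gripper":1},
    {"dx":-0.0018,"dy":0.0017,"dz":0,"wx":0,"wy":0,"wz":0,"gripper":1},
    {"dx":-0.0024,"dy":0.0036,"dz":0,"wx":0,"wy":0,"wz":0,"gripper":1},
    {"dx":-0.003,"dy":0.0055,"dz":0,"wx":0,"wy":0,"wz":0,"gripper":1},
    {"dx":-0.0035,"dy":0.0075,"dz":0,"wx":0,"wy":0,"wz":0,"gripper":1},
    {"dx":-0.004,"dy":0.0092,"dz":0,"wx":0,"wy":0,"wz":0,"gripper":1},
    {"dx":-0.004,"dy":0.0092,"dz":0,"wx":0,"wy":0,"wz":0,"gripper":1},
    {"dx":-0.004,"dy":0.0092,"dz":0,"wx":0,"wy":0,"wz":0,"gripper":1}
  ]
}}

```text
clock: 10.95
position: [508.9, 35.0, 132.0]
ee_rot: [0.585, -0.398, -0.452, -0.543]
contact_force: [-0.6, 0.3, -2.1]
gripper_width: 11.5
```

```bash
python3 q.py
```

```text
10.95 (array([-0.8,  0.6, 20.4]), 0.28, 0.002) [-0.64  0.29 -2.09] [ 0.177  0.729 -0.02 ] 11.509525245891382
```

Request:
{"method": "arm_command", "body": {
  "rows": [
    {"dx":-0.0003,"dy":0.001,"dz":0,"wx":0,"wy":0,"wz":0,"gripper":1},
    {"dx":-0.0006,"dy":0.002,"dz":0,"wx":0,"wy":0,"wz":0,"gripper":1},
    {"dx":-0.0008,"dy":0.003,"dz":0,"wx":0,"wy":0,"wz":0,"gripper":1},
    {"dx":-0.0008,"dy":0.003,"dz":0,"wx":0,"wy":0,"wz":0,"gripper":1},
    {"dx":-0.0008,"dy":0.003,"dz":0,"wx":0,"wy":0,"wz":0,"gripper":1},
    {"dx":-0.0008,"dy":0.003,"dz":0,"wx":0,"wy":0,"wz":0,"gripper":1},
    {"dx":-0.0008,"dy":0.003,"dz":0,"wx":0,"wy":0,"wz":0,"gripper":1},
    {"dx":-0.0008,"dy":0.003,"dz":0,"wx":0,"wy":0,"wz":0,"gripper":1}
  ]
}}

```text
clock: 11.75
position: [506.0, 34.8, 132.1]
ee_rot: [0.585, -0.398, -0.452, -0.544]
contact_force: [1.4, 0.2, -1.9]
gripper_width: 11.3
```

```bash
python3 q.py; python3 -c "
from h import *
snap('s7','side')
from ov import *
overlay('s7','s7o.png',(220,130,330,270),4.2,.331)"
```

```text
11.75 (array([-3.6,  0.7, 20.5]), 0.28, 0.002) [ 1.41  0.24 -1.9 ] [-0.018  0.096 -0.093] 11.258618183947807
```

View pics/s7o.png

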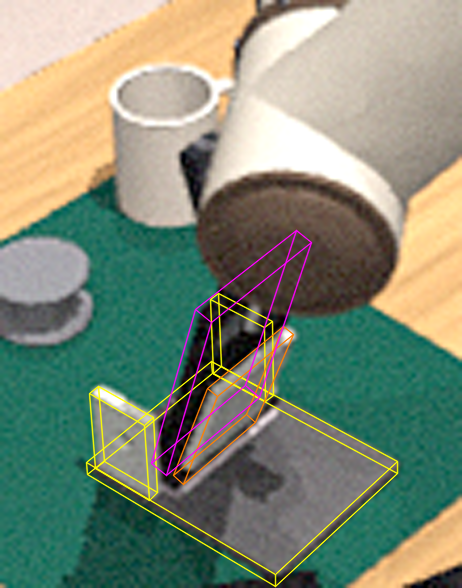

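```bash
python3 - <<'E'
from h import *
for th in (.30,.32,.335): plan(*tabpose(-4.6,20.3,th,.7))
E
```

```text
d [-0.0002  0.0033  0.    ] w [ 0.1  -0.   -1.14] dist 0.003 ang 1.1
d [-0.0002  0.0056  0.    ] w [ 0.1  -0.   -2.29] dist 0.006 ang 2.3
d [-0.0002  0.0073  0.    ] w [ 0.1  -0.   -3.15] dist 0.007 ang 3.2
```

Request:
{"method": "arm_command", "body": {
  "rows": [
    {"dx":-0.0002,"dy":0.001,"dz":0,"wx":0.1,"wy":0,"wz":0,"gripper":1},
    {"dx":-0.0002,"dy":0.0022,"dz":0,"wx":0.1,"wy":0,"wz":-0.6,"gripper":1},
    {"dx":-0.0002,"dy":0.0033,"dz":0,"wx":0.1,"wy":0,"wz":-1.1,"gripper":1},
    {"dx":-0.0002,"dy":0.0045,"dz":0,"wx":0.1,"wy":0,"wz":-1.7,"gripper":1},
    {"dx":-0.0002,"dy":0.0056,"dz":0,"wx":0.1,"wy":0,"wz":-2.3,"gripper":1},
    {"dx":-0.0002,"dy":0.0056,"dz":0,"wx":0.1,"wy":0,"wz":-2.3,"gripper":1},
    {"dx":-0.0002,"dy":0.0056,"dz":0,"wx":0.1,"wy":0,"wz":-2.3,"gripper":1},
    {"dx":-0.0002,"dy":0.0056,"dz":0,"wx":0.1,"wy":0,"wz":-2.3,"gripper":1}
  ]
}}

```text
clock: 12.6
position: [500.9, 34.5, 131.1]
ee_rot: [0.592, -0.386, -0.441, -0.553]
contact_force: [4.0, -0.2, -1.1]
gripper_width: 11.0
```

```bash
python3 q.py; python3 - <<'E'
from h import *
st,d=snap("w8"); 
for th in (.33,.345): plan(*tabpose(-4.6,20.3,th,.7))
E
```

```text
12.6 (array([-4.1,  0.9, 20.6]), 0.321, 0.0) [ 3.98 -0.22 -1.12] [-0.301 -0.668 -0.115] 10.960642694628236
d [ 0.0001  0.0016 -0.0001] w [ 0.01  0.01 -0.51] dist 0.002 ang 0.5
d [ 0.0001  0.0033 -0.0001] w [ 0.01  0.01 -1.37] dist 0.003 ang 1.4
```

View pics/w8.png

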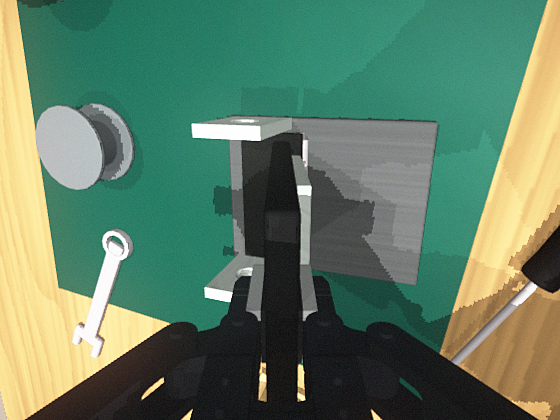

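Request:
{"method": "arm_command", "body": {
  "rows": [
    {"dx":0.0002,"dy":0.001,"dz":0,"wx":0,"wy":0,"wz":-0.4,"gripper":1},
    {"dx":0.0004,"dy":0.002,"dz":0,"wx":0,"wy":0,"wz":-0.7,"gripper":1},
    {"dx":0.0006,"dy":0.0023,"dz":0,"wx":0,"wy":0,"wz":-0.8,"gripper":1},
    {"dx":0.0006,"dy":0.0023,"dz":0,"wx":0,"wy":0,"wz":-0.8,"gripper":1},
    {"dx":0.0006,"dy":0.0023,"dz":0,"wx":0,"wy":0,"wz":-0.8,"gripper":1},
    {"dx":0.0006,"dy":0.0023,"dz":0,"wx":0,"wy":0,"wz":-0.8,"gripper":1},
    {"dx":0.0006,"dy":0.0023,"dz":0,"wx":0,"wy":0,"wz":-0.8,"gripper":1},
    {"dx":0.0006,"dy":0.0023,"dz":0,"wx":0,"wy":0,"wz":-0.8,"gripper":1}
  ]
}}

```text
clock: 13.45
position: [499.6, 34.5, 130.4]
ee_rot: [0.595, -0.381, -0.436, -0.557]
contact_force: [5.0, -0.9, 4.5]
gripper_width: 11.4
```

```bash
python3 q.py
```

```text
13.45 (array([-3.7,  1.1, 20.4]), 0.337, 0.0) [ 5.03 -0.9   4.46] [-0.633 -1.204 -0.301] 11.430256666705661
```

Request:
{"method": "arm_command", "body": {
  "rows": [
    {"dx":0,"dy":0,"dz":0,"wx":0,"wy":0,"wz":0,"gripper":0.6},
    {"dx":0,"dy":0,"dz":0,"wx":0,"wy":0,"wz":0,"gripper":0.5},
    {"dx":0,"dy":0,"dz":0,"wx":0,"wy":0,"wz":0,"gripper":0.4},
    {"dx":0,"dy":0,"dz":0,"wx":0,"wy":0,"wz":0,"gripper":0.3},
    {"dx":0,"dy":0,"dz":0,"wx":0,"wy":0,"wz":0,"gripper":0.2},
    {"dx":0,"dy":0,"dz":0,"wx":0,"wy":0,"wz":0,"gripper":0.1},
    {"dx":0,"dy":0,"dz":0,"wx":0,"wy":0,"wz":0,"gripper":0},
    {"dx":0,"dy":0,"dz":0,"wx":0,"wy":0,"wz":0,"gripper":0}
  ]
}}

```text
clock: 14.25
position: [499.6, 34.5, 130.4]
ee_rot: [0.595, -0.381, -0.436, -0.557]
contact_force: [0.2, -0.1, -0.1]
gripper_width: 42.7
```

```bash
python3 q.py; python3 - <<'E'
from h import *
st,d=snap("w9"); st,d=snap("s9","side"); save(d,"s9z.png",(220,130,330,270),4.2)
E
```

```text
14.25 (array([-3.8,  1.1, 20.4]), 0.337, 0.0) [ 0.19 -0.13 -0.14] [-0.048  0.624  0.016] 42.70736643326647
```

View pics/w9.png

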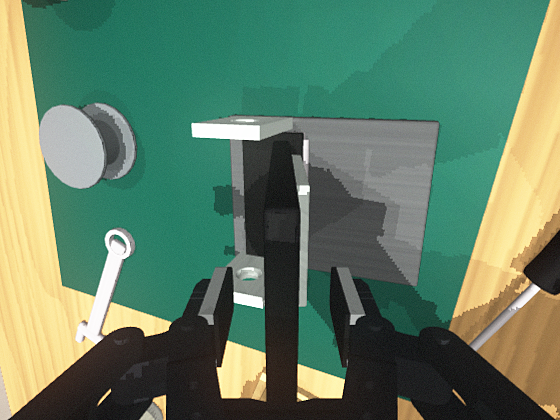

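View pics/s9z.png

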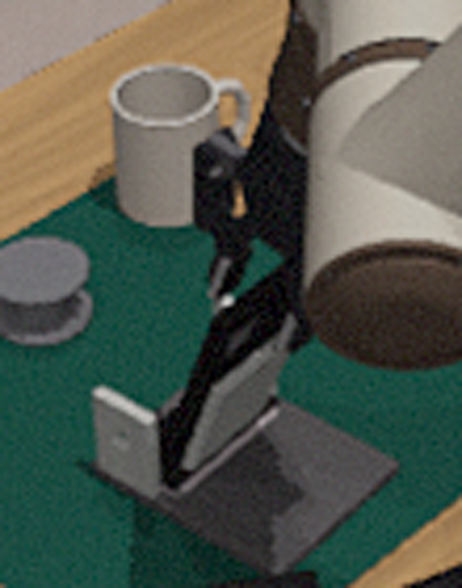

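Request:
{"method": "arm_command", "body": {
  "rows": [
    {"dx":-0.01,"dy":0,"dz":0,"wx":0,"wy":0,"wz":0,"gripper":0},
    {"dx":-0.03,"dy":0,"dz":0,"wx":0,"wy":0,"wz":0,"gripper":0},
    {"dx":-0.06,"dy":0,"dz":0,"wx":0,"wy":0,"wz":0,"gripper":0},
    {"dx":-0.09,"dy":0,"dz":0,"wx":0,"wy":0,"wz":0,"gripper":0},
    {"dx":-0.11,"dy":0,"dz":0,"wx":0,"wy":0,"wz":0,"gripper":0},
    {"dx":-0.12,"dy":0,"dz":0,"wx":0,"wy":0,"wz":0,"gripper":0},
    {"dx":-0.12,"dy":0,"dz":0,"wx":0,"wy":0,"wz":0,"gripper":0},
    {"dx":-0.12,"dy":0,"dz":0,"wx":0,"wy":0,"wz":0,"gripper":0}
  ]
}}

```text
clock: 15.15
position: [459.8, 30.5, 242.7]
ee_rot: [0.595, -0.382, -0.437, -0.556]
contact_force: [-0.4, 0.2, -0.5]
gripper_width: 42.6
```

```bash
python3 q.py; python3 - <<'E'
from h import *
st,d=snap("w10"); print(st["position"]); st,d=snap("s10","side"); save(d,"s10z.png",(220,180,330,270),5)
a=np.radians(98.0)  # pin direction guess
# pin dir from handle end to tip
p0=np.array([385.2,-331.2]);p1=np.array([360.8,-141.6]); u=(p1-p0)/np.linalg.norm(p1-p0); print(u,np.degrees(np.arctan2(u[1],u[0])),np.linalg.norm(p1-p0))
E
```

```text
15.15 (array([-43.9,   0.9, 132.7]), 0.335, 0.0) [-0.44  0.16 -0.53] [0.016 0.665 0.   ] 42.57558707325658
[459.77005327  30.52027389 242.69795325]
[-0.12763937  0.99182065] 97.33320149894264 191.16359486052775
```

View pics/w10.png

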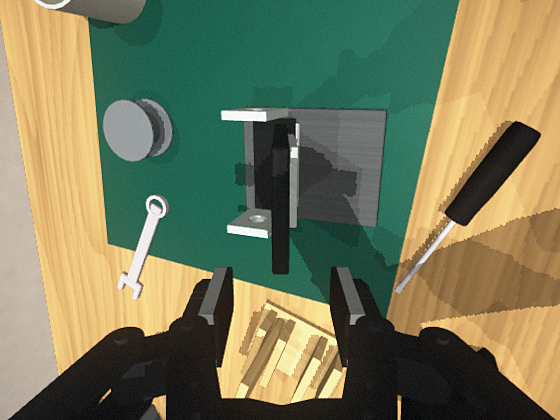

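View pics/s10z.png

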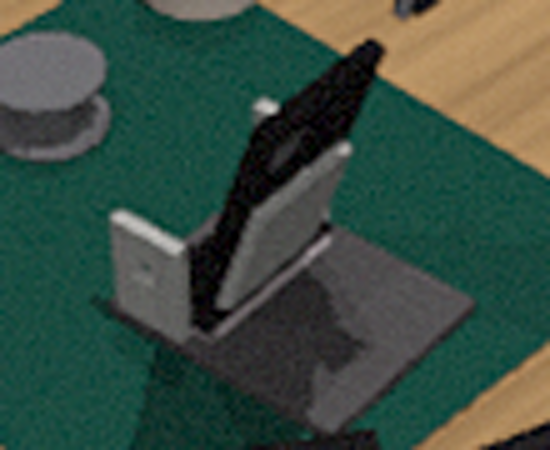

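```bash
cat >> ov.py <<'E'
def overlay2(name,out,boxx,s,lean=.331,bz=20.,gap=0,gain=2.5,by=1.0):
    st,d=ld(name); c=cam(d,st); im=d["img"][boxx[1]:boxx[3],boxx[0]:boxx[2],::-1]
    im=cv2.resize(np.clip(im.astype(float)*gain,0,255).astype(np.uint8),None,fx=s,fy=s,interpolation=cv2.INTER_CUBIC); o=np.array(boxx[:2])
    rf=lambda p: e2w([-p[2]*np.sin(lean)+p[0]*np.cos(lean),p[1],10+p[2]*np.cos(lean)+p[0]*np.sin(lean)])
    draw(im,c,box(((-8,0),(-35,35),(0,95)),rf),o,s,(0,128,255))
    u0=(bz-10)/np.cos(lean)
    draw(im,c,box(((gap,gap+12),(-45+by,45+by),(u0,u0+150)),rf),o,s,(255,0,255))
    cv2.imwrite("pics/"+out,im)
E
python3 - <<'E'
from ov import *
overlay2("w10","w10o.png",(230,90,330,290),3)
overlay2("s10","s10o.png",(235,180,305,260),8)
E
```

```text
(no output)
```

View pics/w10o.png

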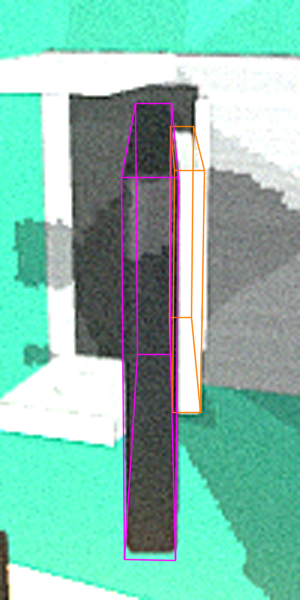

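View pics/s10o.png

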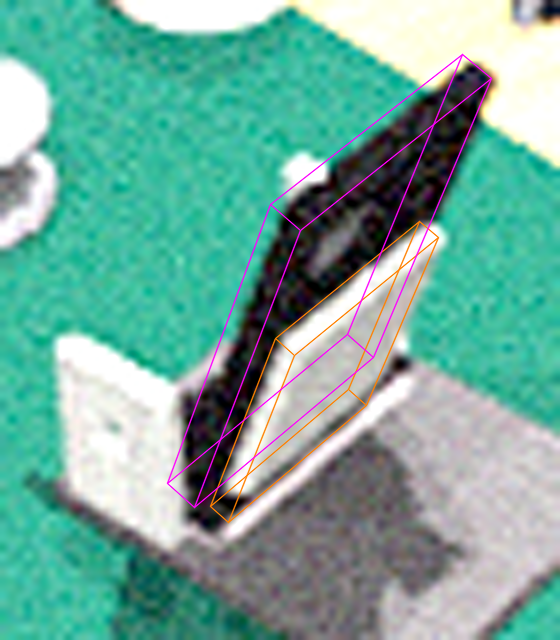

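```bash
python3 - <<'E'
from h import *
plan([530,-130,215],toolR([0,.5,-.85],[-1,0,0]))
E
```

```text
d [ 0.0437 -0.0428 -0.1663] w [ 10.35 -29.27  17.21] dist 0.177 ang 35.5
```

Request:
{"method": "arm_command", "body": {
  "rows": [
    {"dx":0.0,"dy":0,"dz":-0.04,"wx":2,"wy":-6,"wz":3,"gripper":0},
    {"dx":0.0,"dy":-0.01,"dz":-0.08,"wx":4,"wy":-12,"wz":7,"gripper":0},
    {"dx":0.015,"dy":-0.03,"dz":-0.12,"wx":6,"wy":-18,"wz":10,"gripper":0},
    {"dx":0.03,"dy":-0.043,"dz":-0.15,"wx":8,"wy":-24,"wz":14,"gripper":0},
    {"dx":0.044,"dy":-0.043,"dz":-0.166,"wx":10.3,"wy":-29,"wz":17,"gripper":0},
    {"dx":0.044,"dy":-0.043,"dz":-0.166,"wx":10.3,"wy":-29,"wz":17,"gripper":0},
    {"dx":0.044,"dy":-0.043,"dz":-0.166,"wx":10.3,"wy":-29,"wz":17,"gripper":0},
    {"dx":0.044,"dy":-0.043,"dz":-0.166,"wx":10.3,"wy":-29,"wz":17,"gripper":0}
  ]
}}

```text
clock: 16.05
position: [530.0, -129.8, 213.8]
ee_rot: [-0.353, 0.352, 0.612, 0.614]
contact_force: [-0.1, -0.3, -0.9]
gripper_width: 43.0
```

```bash
python3 - <<'E'
from ov import *
st,d=snap("w11"); print(st["clock"],st["position"],st["joints"].round(2)); overlay2("w11","w11o.png",(180,60,400,280),3)
save(d,"w11z.png",(200,80,380,260),4)
E
```

```text
16.05 [ 530.02782763 -129.80401724  213.77842447] [-0.25  0.38  0.04 -0.52 -1.4   0.38]
```

View pics/w11.png

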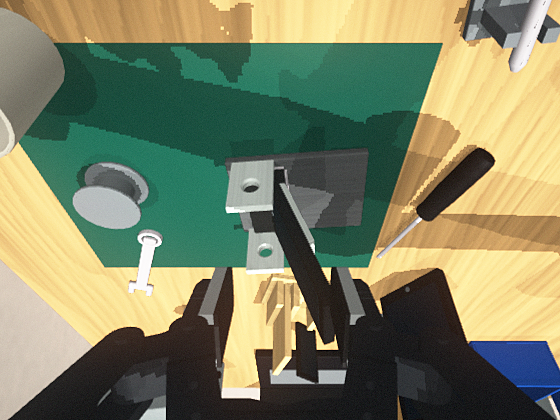

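View pics/w11o.png

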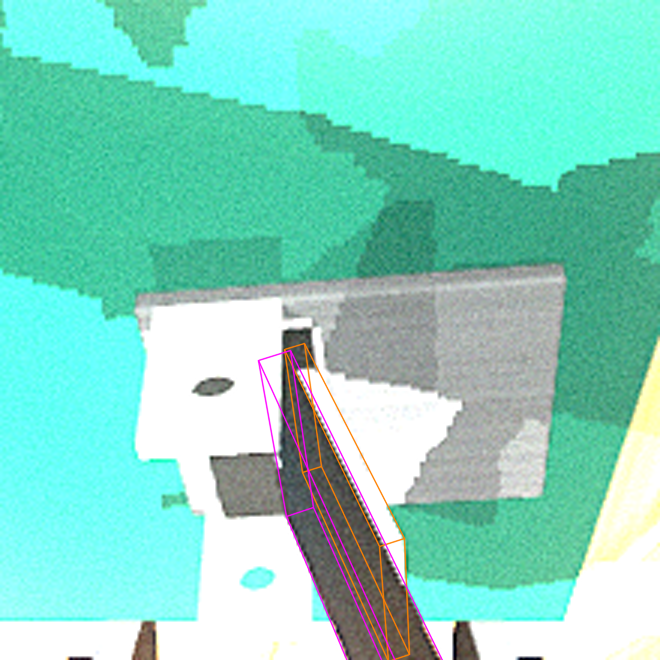

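```bash
python3 - <<'E'
from h import *
u=np.array([-.1276,.9918,0])
plan([383,-318,160],toolR([0,0,-1],[-u[1],u[0],0]))
E
```

```text
d [-0.0477  0.1473 -0.1909] w [-7.07 30.08  2.2 ] dist 0.246 ang 31.0
```

Request:
{"method": "arm_command", "body": {
  "rows": [
    {"dx":-0.008,"dy":0.024,"dz":-0.03,"wx":-1,"wy":5,"wz":0,"gripper":0},
    {"dx":-0.017,"dy":0.05,"dz":-0.065,"wx":-2.5,"wy":10,"wz":0.7,"gripper":0},
    {"dx":-0.028,"dy":0.08,"dz":-0.105,"wx":-4,"wy":16,"wz":1.2,"gripper":0},
    {"dx":-0.038,"dy":0.11,"dz":-0.145,"wx":-5,"wy":22,"wz":1.7,"gripper":0},
    {"dx":-0.045,"dy":0.135,"dz":-0.175,"wx":-6,"wy":28,"wz":2.2,"gripper":0},
    {"dx":-0.0477,"dy":0.1473,"dz":-0.191,"wx":-7,"wy":30,"wz":2.2,"gripper":0},
    {"dx":-0.0477,"dy":0.1473,"dz":-0.191,"wx":-7,"wy":30,"wz":2.2,"gripper":0},
    {"dx":-0.0477,"dy":0.1473,"dz":-0.191,"wx":-7,"wy":30,"wz":2.2,"gripper":0}
  ]
}}

```text
clock: 16.9
position: [383.7, -317.1, 162.3]
ee_rot: [0.532, -0.466, -0.53, -0.468]
contact_force: [-0.1, -0.1, 0.9]
gripper_width: 42.8
```

```bash
python3 - <<'E'
from ov import *
st,d=snap("w12"); print(st["clock"],st["position"],st["joints"].round(2)); 
save(d,"w12z.png",(220,120,360,420),2)
E
```

```text
16.9 [ 383.73875238 -317.0629432   162.26616132] [-0.36  0.23 -0.4  -0.   -0.93  0.49]
```

View pics/w12.png

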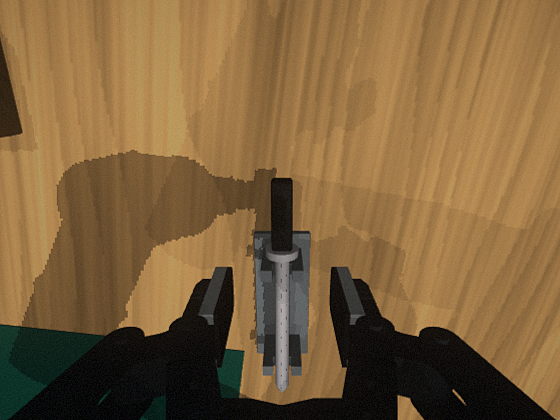

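```bash
python3 - <<'E'
from h import *
st,d=ld("w12"); c=cam(d,st); save(d,"w12z.png",(230,160,340,400),2.5)
for uv,z in [((282,179),53),((282,245),53),((282,262),45),((283,390),45)]: print(onplane(c,uv,z).round(1))
E
```

```text
[ 387.  -336.1   53. ]
[ 380.3 -285.    53. ]
[ 377.9 -266.6   45. ]
[ 360.2 -137.6   45. ]
```

View pics/w12z.png

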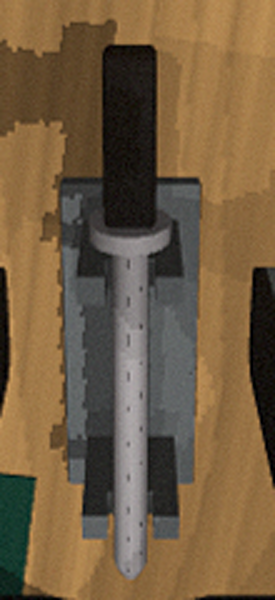

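```bash
python3 - <<'E'
from h import *
u=np.array([-.1338,.991,0])
plan([384.7,-319.2,26.5],toolR([0,0,-1],[-u[1],u[0],0]))
E
```

```text
d [ 0.1356  0.0005 -0.0018] w [-0.3  -0.04  0.24] dist 0.136 ang 0.4
```

Request:
{"method": "arm_command", "body": {
  "rows": [
    {"dx":0.035,"dy":0.0005,"dz":-0.0018,"wx":-0.3,"wy":0,"wz":0.2,"gripper":0},
    {"dx":0.075,"dy":0.0005,"dz":-0.0018,"wx":-0.3,"wy":0,"wz":0.2,"gripper":0},
    {"dx":0.11,"dy":0.0005,"dz":-0.0018,"wx":-0.3,"wy":0,"wz":0.2,"gripper":0},
    {"dx":0.13,"dy":0.0005,"dz":-0.0018,"wx":-0.3,"wy":0,"wz":0.2,"gripper":0},
    {"dx":0.1355,"dy":0.0005,"dz":-0.0018,"wx":-0.3,"wy":0,"wz":0.2,"gripper":0},
    {"dx":0.1355,"dy":0.0005,"dz":-0.0018,"wx":-0.3,"wy":0,"wz":0.2,"gripper":0},
    {"dx":0.1355,"dy":0.0005,"dz":-0.0018,"wx":-0.3,"wy":0,"wz":0.2,"gripper":1},
    {"dx":0.1355,"dy":0.0005,"dz":-0.0018,"wx":-0.3,"wy":0,"wz":0.2,"gripper":1}
  ]
}}

```text
clock: 17.75
position: [385.9, -319.5, 28.1]
ee_rot: [0.534, -0.465, -0.531, -0.466]
contact_force: [-1.6, -0.4, 1.9]
gripper_width: 15.1
```

```bash
python3 q.py; python3 -c "
from h import *
print(arm.read_state()['position'])"
```

```text
17.75 (array([-188.2, -341.1,  -86.3]), 0.003, 0.04) [-1.56 -0.38  1.94] [ 0.005  0.421 -0.034] 15.118785728368191
[ 385.89792829 -319.51864114   28.08748547]
```

```bash
python3 - <<'E'
from h import *
st,d=snap("w13"); st,d=snap("w13b"); st=arm.read_state(); print(st["position"],st["ee_rot"],R.from_quat(st["ee_rot"]).as_matrix().round(4),st["contact_force"],st["gripper_width"])
E
```

```text
[ 385.9372806  -319.53684915   28.02741122] [ 0.5339725  -0.46489337 -0.53084079 -0.4657849 ] [[ 0.0042 -0.991  -0.1338]
 [-0.002  -0.1338  0.991 ]
 [-1.     -0.0039 -0.0025]] [1.31904724 1.54244315 0.85972269] 15.174402579129135
```

View pics/w13b.png

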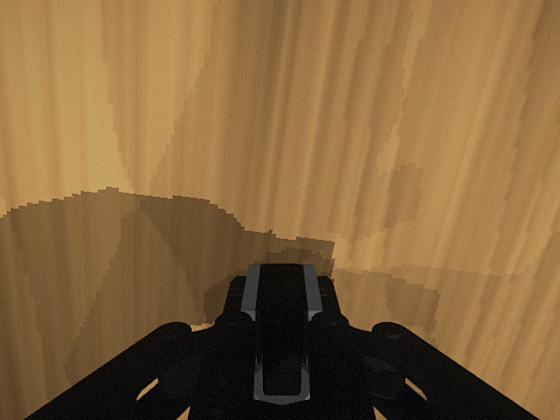

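```bash
python3 - <<'E'
from h import *
for n,b in [("w11",(215,145,295,285)),("w10",(215,95,305,245)),("w9",(185,105,315,315))]:
    st,d=ld(n); c=cam(d,st); s=4
    im=cv2.resize(d["img"][b[1]:b[3],b[0]:b[2],::-1],None,fx=s,fy=s,interpolation=cv2.INTER_CUBIC)
    for P in [(20,-60,45),(20,-52,45),(20,52,45),(20,60,45)]:
        q=(proj(c,e2w(P))[0]-b[:2])*s
        cv2.drawMarker(im,tuple(map(int,q)),(0,0,255),0,8)
        P=np.array(P); ci=[e2w(P+[8*np.cos(a),0,8*np.sin(a)]) for a in np.linspace(0,6.28,40)]
        cv2.polylines(im,[((proj(c,np.array(ci))-b[:2])*s).astype(int)],False,(0,0,255) if abs(P[1])==60 else (255,0,0),1)
    cv2.imwrite(f"pics/{n}h.png",im)
E
cd pics; python3 -c "
import cv2,numpy as np
a=[cv2.imread(f'{n}h.png') for n in('w11','w10')]
H=600;a=[cv2.copyMakeBorder(x,0,H-x.shape[0],0,0,cv2.BORDER_CONSTANT) for x in a];cv2.imwrite('hh.png',np.hstack(a))
x=cv2.imread('w9h.png');cv2.imwrite('hh2.png',cv2.resize(x,None,fx=.7,fy=.7))"
```

```text
(no output)
```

View pics/hh.png

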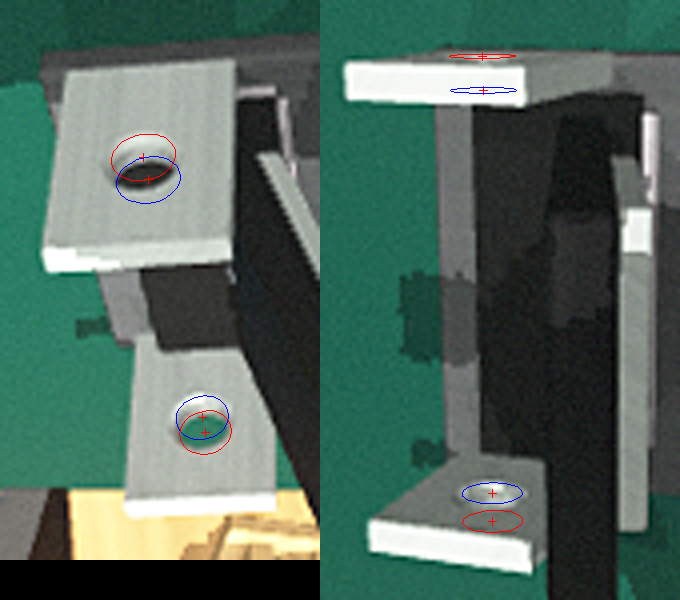

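View pics/hh2.png

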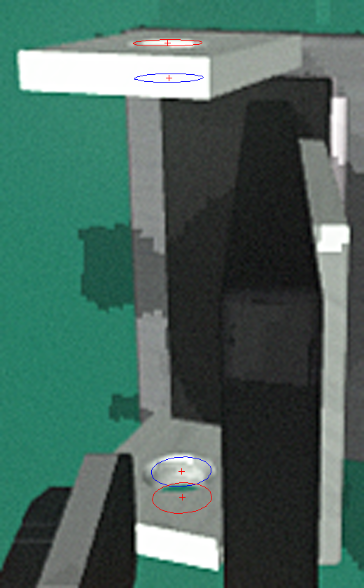

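```bash
cat >> h.py <<'E'
def pinpose(ytip,xe=20.,zt=28.0,dyaw=0.,lt=181.5):
    a=EYAW+dyaw; u=np.array([-np.sin(a),np.cos(a),0]); tip=e2w([xe,ytip,0])
    p=tip-lt*u; p[2]=zt
    return p,toolR([0,0,-1],[-u[1],u[0],0])
def pinst(st,lt=181.5):
    Rc=R.from_quat(st["ee_rot"]).as_matrix(); Re=R.from_euler("z",-EYAW)
    tip=st["position"]+Rc@np.array([-17,0,lt]); d=Re.apply(Rc[:,2]); c=Re.apply(Re.apply([0,0,0])+tip-[EX,EY,0])
    print(st["clock"],"tip_e",c.round(2),"dir",d.round(4),"F",Re.apply(st["contact_force"]).round(2),"T",Re.apply(st["wrist_torque"]).round(3),"gw",round(st["gripper_width"],2))
E
python3 - <<'E'
from h import *
D=pickle.load(open("D.pkl","rb")); c=cam(D["top"])
print("carton",onplane(c,(400,167),25),"mug",onplane(c,(325,140),45))
st=arm.read_state(); pinst(st)
p,Rm=pinpose(-90,zt=110); print(p); plan(p,Rm)
E
```

```text
carton [ 664.58925331 -367.7646079    25.        ] mug [ 752.49670837 -133.79117371   45.        ]
17.85 tip_e [-189.79 -159.25   44.57] dir [-0.0392  0.9992 -0.0025] F [1.46 1.41 0.86] T [ 0.323 -0.243 -0.097] gw 15.17
[ 581.06353914 -231.47863401  110.        ]
d [-0.0813 -0.2055  0.0609] w [ 2.25 -0.14  0.22] dist 0.229 ang 2.3
```

Request:
{"method": "arm_command", "body": {
  "rows": [
    {"dx":-0.008,"dy":0,"dz":0,"wx":0,"wy":0,"wz":0,"gripper":1},
    {"dx":-0.03,"dy":0,"dz":0,"wx":0,"wy":0,"wz":0,"gripper":1},
    {"dx":-0.06,"dy":0,"dz":0,"wx":0,"wy":0,"wz":0,"gripper":1},
    {"dx":-0.08,"dy":-0.01,"dz":0.003,"wx":0,"wy":0,"wz":0,"gripper":1},
    {"dx":-0.081,"dy":-0.05,"dz":0.015,"wx":0.7,"wy":0,"wz":0,"gripper":1},
    {"dx":-0.081,"dy":-0.095,"dz":0.029,"wx":1.2,"wy":0,"wz":0.1,"gripper":1},
    {"dx":-0.081,"dy":-0.14,"dz":0.042,"wx":1.7,"wy":-0.1,"wz":0.2,"gripper":1},
    {"dx":-0.081,"dy":-0.17,"dz":0.05,"wx":2.2,"wy":-0.1,"wz":0.2,"gripper":1}
  ]
}}

```text
clock: 18.65
position: [549.9, -245.9, 110.7]
ee_rot: [0.525, -0.475, -0.523, -0.475]
contact_force: [-0.4, -0.2, -0.3]
gripper_width: 15.3
```

```bash
python3 - <<'E'
from h import *
st=arm.read_state(); pinst(st)
for z in(60,28): plan(*pinpose(-90,zt=z))
E
```

```text
18.65 tip_e [ -12.75 -101.4   127.41] dir [-0.0019  1.     -0.0014] F [-0.44 -0.17 -0.32] T [-0.095  0.023 -0.008] gw 15.28
d [ 0.0507 -0.0323  0.0114] w [ 0.11 -0.08  0.14] dist 0.061 ang 0.2
d [ 0.0827 -0.0322  0.0115] w [ 0.11 -0.08  0.14] dist 0.09 ang 0.2
```

Request:
{"method": "arm_command", "body": {
  "rows": [
    {"dx":0.005,"dy":-0.015,"dz":0.005,"wx":0.1,"wy":-0.1,"wz":0.1,"gripper":1},
    {"dx":0.02,"dy":-0.032,"dz":0.0115,"wx":0.1,"wy":-0.1,"wz":0.1,"gripper":1},
    {"dx":0.04,"dy":-0.032,"dz":0.0115,"wx":0.1,"wy":-0.1,"wz":0.1,"gripper":1},
    {"dx":0.06,"dy":-0.032,"dz":0.0115,"wx":0.1,"wy":-0.1,"wz":0.1,"gripper":1},
    {"dx":0.075,"dy":-0.032,"dz":0.0115,"wx":0.1,"wy":-0.1,"wz":0.1,"gripper":1},
    {"dx":0.0827,"dy":-0.0322,"dz":0.0115,"wx":0.1,"wy":-0.1,"wz":0.1,"gripper":1},
    {"dx":0.0827,"dy":-0.0322,"dz":0.0115,"wx":0.1,"wy":-0.1,"wz":0.1,"gripper":1},
    {"dx":0.0827,"dy":-0.0322,"dz":0.0115,"wx":0.1,"wy":-0.1,"wz":0.1,"gripper":1}
  ]
}}

```text
clock: 19.45
position: [581.2, -231.8, 28.7]
ee_rot: [0.524, -0.475, -0.523, -0.476]
contact_force: [0.2, -0.5, -0.3]
gripper_width: 15.1
```

```bash
python3 - <<'E'
from h import *
st,d=snap("s14","side"); st2,t=snap("t14","top"); st,dw=snap("w14"); pinst(st)
plan(*pinpose(-66))
for n,b,s in [("s14",(240,150,360,260),6),("t14",(240,180,320,290),6)]:
    stt,d=ld(n); c=cam(d,stt); im=cv2.resize(d["img"][b[1]:b[3],b[0]:b[2],::-1],None,fx=s,fy=s,interpolation=cv2.INTER_CUBIC)
    Rc=R.from_quat(st["ee_rot"]).as_matrix()
    for z in(46.5,181.5):
        q=(proj(c,st["position"]+Rc@np.array([-17,0,z]))[0]-b[:2])*s; cv2.drawMarker(im,tuple(map(int,q)),(0,0,255),0,12)
    for P in [(20,-60,45),(20,60,45)]:
        q=(proj(c,e2w(P))[0]-b[:2])*s; cv2.drawMarker(im,tuple(map(int,q)),(255,0,255),0,12)
    cv2.imwrite(f"pics/{n}z.png",im)
E
```

```text
19.55 tip_e [ 20.52 -90.32  46.13] dir [-2.e-04  1.e+00 -3.e-04] F [-0.27 -0.33 -1.53] T [-0.05  -0.069 -0.04 ] gw 14.29
d [0.0012 0.0006 0.0243] w [ 0.01 -0.01  0.15] dist 0.024 ang 0.2
```

View pics/s14z.png

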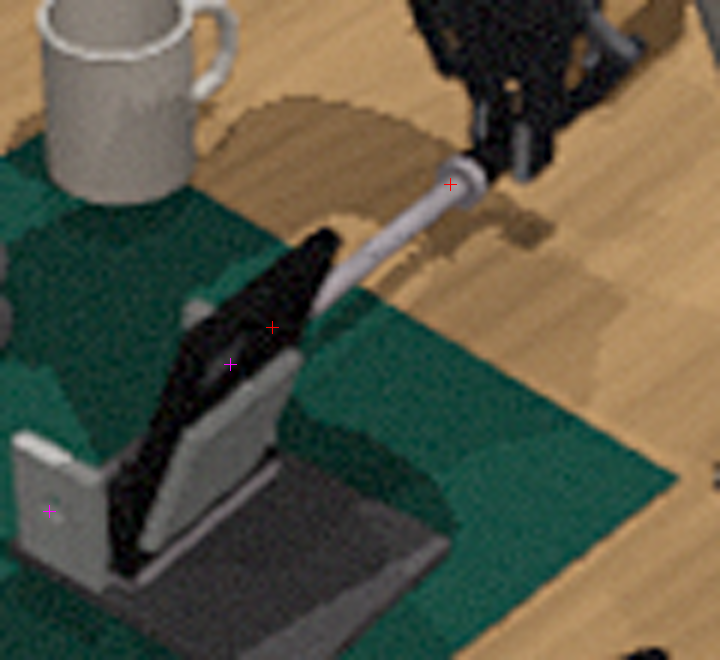

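View pics/t14z.png

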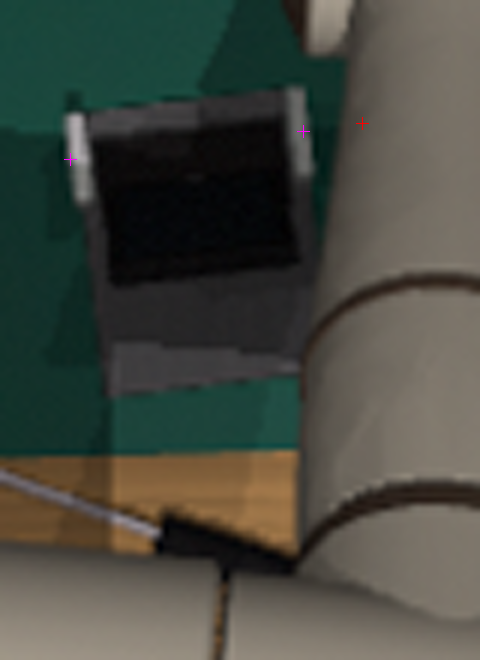

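View pics/w14.png

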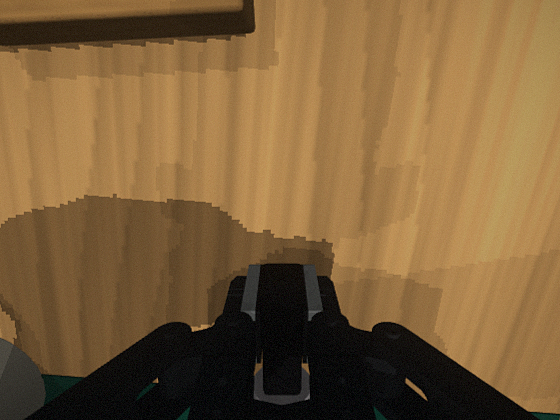

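```bash
python3 - <<'E'
from h import *
st,d=ld("s14"); c=cam(d,st)
stw=ld("w14")[0]
b=(290,170,330,205)
g=d["img"].astype(int)
# shank centreline: for columns, brightness profile relative to bg: gray (low saturation)
Rc=R.from_quat(stw["ee_rot"]).as_matrix()
for z in (46.5,60,80,100,120):
    print(z,proj(c,stw["position"]+Rc@np.array([-17,0,z]))[0].round(2))
sat=(g.max(2)-g.min(2))
for u in range(294,316,2):
    col=g[170:210,u]; s=sat[170:210,u]; br=col.sum(1)
    m=(s<30)&(br>180)
    print(u,[i+170 for i in np.where(m)[0]])
im=cv2.resize(d["img"][165:210,285:335,::-1],None,fx=14,fy=12,interpolation=cv2.INTER_CUBIC); cv2.imwrite("pics/s14y.png",im)
E
```

```text
46.5 [315.16 180.68]
60 [312.34 182.95]
80 [308.11 186.37]
100 [303.8  189.85]
120 [299.42 193.38]
294 [np.int64(196), np.int64(197), np.int64(198), np.int64(199), np.int64(200), np.int64(201)]
296 [np.int64(194), np.int64(195), np.int64(196), np.int64(197), np.int64(198), np.int64(199)]
298 [np.int64(193), np.int64(194), np.int64(195), np.int64(196), np.int64(197)]
300 [np.int64(191), np.int64(192), np.int64(193), np.int64(194), np.int64(195)]
302 [np.int64(190), np.int64(191), np.int64(192), np.int64(193), np.int64(194)]
304 [np.int64(188), np.int64(189), np.int64(190), np.int64(191), np.int64(192), np.int64(200)]
306 [np.int64(186), np.int64(187), np.int64(188), np.int64(189), np.int64(190)]
308 [np.int64(184), np.int64(185), np.int64(186), np.int64(187), np.int64(188), np.int64(189)]
310 [np.int64(183), np.int64(184), np.int64(185), np.int64(186), np.int64(187)]
312 [np.int64(181), np.int64(182), np.int64(183), np.int64(184), np.int64(185), np.int64(186), np.int64(205)]
314 [np.int64(177), np.int64(178), np.int64(179), np.int64(180), np.int64(181), np.int64(182), np.int64(183), np.int64(184), np.int64(206)]
```

View pics/s14y.png

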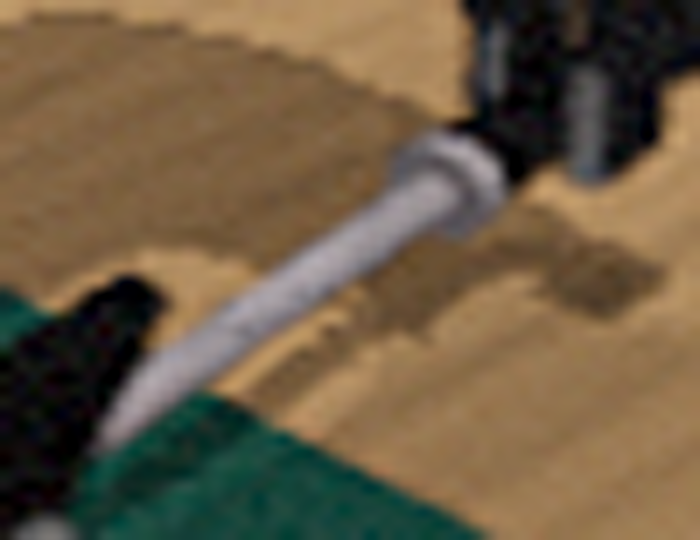

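Request:
{"method": "arm_command", "body": {
  "rows": [
    {"dx":0.0008,"dy":0.0003,"dz":0.005,"wx":0,"wy":0,"wz":0.1,"gripper":1},
    {"dx":0.0012,"dy":0.0006,"dz":0.012,"wx":0,"wy":0,"wz":0.1,"gripper":1},
    {"dx":0.0012,"dy":0.0006,"dz":0.018,"wx":0,"wy":0,"wz":0.1,"gripper":1},
    {"dx":0.0012,"dy":0.0006,"dz":0.024,"wx":0,"wy":0,"wz":0.1,"gripper":1},
    {"dx":0.0012,"dy":0.0006,"dz":0.027,"wx":0,"wy":0,"wz":0.1,"gripper":1},
    {"dx":0.0012,"dy":0.0006,"dz":0.03,"wx":0,"wy":0,"wz":0.1,"gripper":1},
    {"dx":0.0012,"dy":0.0006,"dz":0.032,"wx":0,"wy":0,"wz":0.1,"gripper":1},
    {"dx":0.0012,"dy":0.0006,"dz":0.032,"wx":0,"wy":0,"wz":0.1,"gripper":1}
  ]
}}

```text
clock: 20.4
position: [578.0, -199.7, 28.0]
ee_rot: [0.524, -0.475, -0.523, -0.476]
contact_force: [0.0, 0.1, -0.9]
gripper_width: 14.8
```

```bash
python3 - <<'E'
from h import *
st=arm.read_state(); pinst(st)
plan(*pinpose(-46))
E
```

```text
20.4 tip_e [ 19.9  -58.06  44.92] dir [-4.e-04  1.e+00 -2.e-04] F [ 0.02  0.1  -0.9 ] T [-0.08  -0.052  0.043] gw 14.75
d [-0.     -0.      0.0121] w [ 0.02 -0.01  0.05] dist 0.012 ang 0.1
```

No resistance; advance 12 mm at 2 mm per row.

Request:
{"method": "arm_command", "body": {
  "rows": [
    {"dx":0,"dy":0,"dz":0.002,"wx":0,"wy":0,"wz":0,"gripper":1},
    {"dx":0,"dy":0,"dz":0.004,"wx":0,"wy":0,"wz":0,"gripper":1},
    {"dx":0,"dy":0,"dz":0.006,"wx":0,"wy":0,"wz":0,"gripper":1},
    {"dx":0,"dy":0,"dz":0.008,"wx":0,"wy":0,"wz":0,"gripper":1},
    {"dx":0,"dy":0,"dz":0.01,"wx":0,"wy":0,"wz":0,"gripper":1},
    {"dx":0,"dy":0,"dz":0.012,"wx":0,"wy":0,"wz":0,"gripper":1},
    {"dx":0,"dy":0,"dz":0.012,"wx":0,"wy":0,"wz":0,"gripper":1},
    {"dx":0,"dy":0,"dz":0.012,"wx":0,"wy":0,"wz":0,"gripper":1}
  ]
}}

```text
clock: 21.2
position: [576.9, -187.7, 28.0]
ee_rot: [0.524, -0.475, -0.523, -0.476]
contact_force: [0.5, 0.5, 0.3]
gripper_width: 15.0
```

```bash
python3 - <<'E'
from h import *
st=arm.read_state(); pinst(st)
st,d=snap("s15","side"); save(d,"s15z.png",(240,160,340,260),6)
st,d=snap("t15","top"); save(d,"t15z.png",(240,180,320,250),8)
plan(*pinpose(40))
E
```

```text
21.2 tip_e [ 19.91 -45.98  44.93] dir [-6.e-04  1.e+00 -2.e-04] F [0.51 0.48 0.33] T [-0.04   0.002 -0.05 ] gw 15.01
d [-0.0001 -0.      0.0861] w [ 0.02 -0.01  0.05] dist 0.086 ang 0.1
```

View pics/s15z.png

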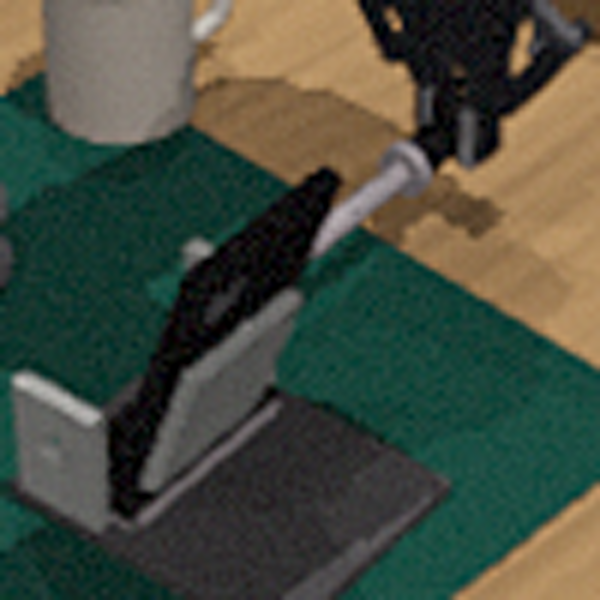

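View pics/t15z.png

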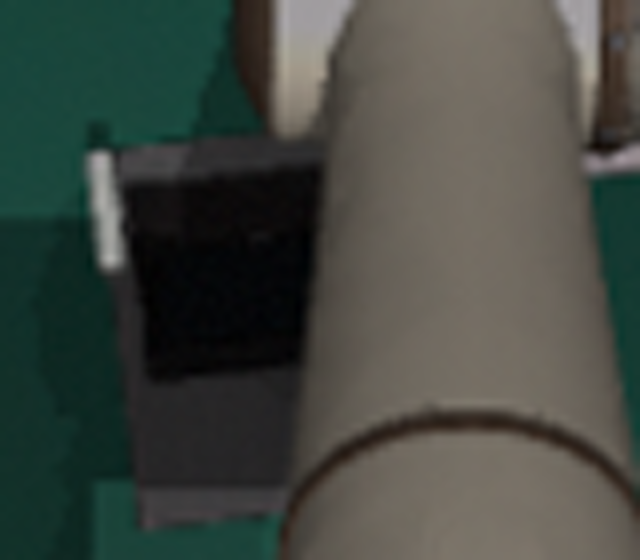

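Request:
{"method": "arm_command", "body": {
  "rows": [
    {"dx":0,"dy":0,"dz":0.008,"wx":0,"wy":0,"wz":0,"gripper":1},
    {"dx":0,"dy":0,"dz":0.02,"wx":0,"wy":0,"wz":0,"gripper":1},
    {"dx":0,"dy":0,"dz":0.034,"wx":0,"wy":0,"wz":0,"gripper":1},
    {"dx":0,"dy":0,"dz":0.048,"wx":0,"wy":0,"wz":0,"gripper":1},
    {"dx":0,"dy":0,"dz":0.062,"wx":0,"wy":0,"wz":0,"gripper":1},
    {"dx":0,"dy":0,"dz":0.076,"wx":0,"wy":0,"wz":0,"gripper":1},
    {"dx":0,"dy":0,"dz":0.085,"wx":0,"wy":0,"wz":0,"gripper":1},
    {"dx":0,"dy":0,"dz":0.085,"wx":0,"wy":0,"wz":0,"gripper":1}
  ]
}}

```text
clock: 22.1
position: [568.8, -101.7, 28.1]
ee_rot: [0.524, -0.475, -0.523, -0.475]
contact_force: [-0.7, 0.1, -0.9]
gripper_width: 14.9
```

```bash
python3 - <<'E'
from h import *
st=arm.read_state(); pinst(st)
st,d=snap("s16","side"); save(d,"s16z.png",(240,160,340,260),6)
plan(*pinpose(56))
E
```

```text
22.1 tip_e [19.66 40.34 45.03] dir [-2.5e-03  1.0e+00 -2.0e-04] F [-0.67  0.12 -0.86] T [-0.063  0.005  0.002] gw 14.93
d [0.     0.0001 0.0164] w [ 0.1  -0.02  0.05] dist 0.016 ang 0.1
```

View pics/s16z.png

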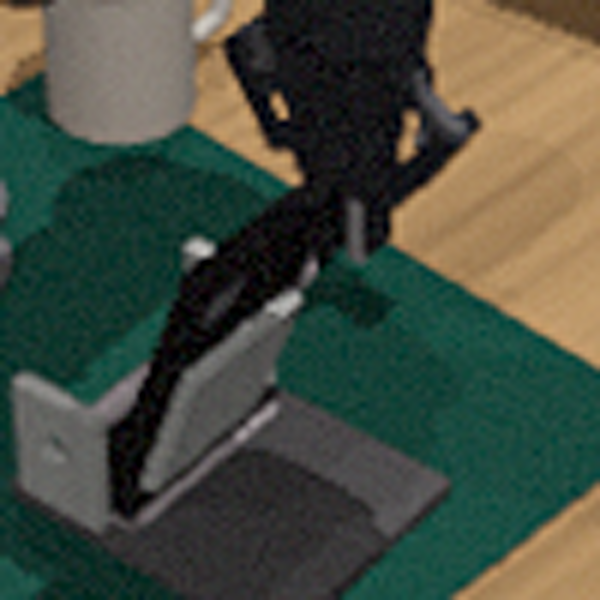

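Request:
{"method": "arm_command", "body": {
  "rows": [
    {"dx":0,"dy":0,"dz":0.003,"wx":0.1,"wy":0,"wz":0,"gripper":1},
    {"dx":0,"dy":0,"dz":0.006,"wx":0.1,"wy":0,"wz":0,"gripper":1},
    {"dx":0,"dy":0,"dz":0.009,"wx":0.1,"wy":0,"wz":0,"gripper":1},
    {"dx":0,"dy":0,"dz":0.011,"wx":0.1,"wy":0,"wz":0,"gripper":1},
    {"dx":0,"dy":0,"dz":0.013,"wx":0.1,"wy":0,"wz":0,"gripper":1},
    {"dx":0,"dy":0,"dz":0.015,"wx":0.1,"wy":0,"wz":0,"gripper":1},
    {"dx":0,"dy":0,"dz":0.017,"wx":0.1,"wy":0,"wz":0,"gripper":1},
    {"dx":0,"dy":0,"dz":0.017,"wx":0.1,"wy":0,"wz":0,"gripper":1}
  ]
}}

```text
clock: 22.95
position: [567.3, -85.2, 28.0]
ee_rot: [0.524, -0.475, -0.523, -0.476]
contact_force: [-0.6, 0.3, -0.7]
gripper_width: 14.8
```

```bash
python3 - <<'E'
from h import *
st=arm.read_state(); pinst(st)
plan(*pinpose(72))
E
```

```text
22.95 tip_e [20.07 56.89 44.98] dir [-3.e-04  1.e+00 -3.e-04] F [-0.58  0.4  -0.68] T [-0.038  0.018 -0.036] gw 14.84
d [0.     0.0001 0.0151] w [ 0.02 -0.02  0.05] dist 0.015 ang 0.1
```

In the second hole, free of force. On to just short of the collar.

Request:
{"method": "arm_command", "body": {
  "rows": [
    {"dx":0,"dy":0,"dz":0.003,"wx":0,"wy":0,"wz":0,"gripper":1},
    {"dx":0,"dy":0,"dz":0.006,"wx":0,"wy":0,"wz":0,"gripper":1},
    {"dx":0,"dy":0,"dz":0.009,"wx":0,"wy":0,"wz":0,"gripper":1},
    {"dx":0,"dy":0,"dz":0.011,"wx":0,"wy":0,"wz":0,"gripper":1},
    {"dx":0,"dy":0,"dz":0.013,"wx":0,"wy":0,"wz":0,"gripper":1},
    {"dx":0,"dy":0,"dz":0.015,"wx":0,"wy":0,"wz":0,"gripper":1},
    {"dx":0,"dy":0,"dz":0.015,"wx":0,"wy":0,"wz":0,"gripper":1},
    {"dx":0,"dy":0,"dz":0.015,"wx":0,"wy":0,"wz":0,"gripper":1}
  ]
}}

```text
clock: 23.75
position: [565.9, -70.3, 28.1]
ee_rot: [0.524, -0.475, -0.523, -0.476]
contact_force: [0.3, 0.3, -1.4]
gripper_width: 14.8
```

```bash
python3 - <<'E'
from h import *
st=arm.read_state(); pinst(st)
E
```

```text
23.75 tip_e [20.07 71.89 45.03] dir [-4.e-04  1.e+00 -3.e-04] F [ 0.38  0.3  -1.38] T [-0.019  0.004 -0.032] gw 14.85
```

Now 0.5 mm per row until the collar touches.

Request:
{"method": "arm_command", "body": {
  "rows": [
    {"dx":0,"dy":0,"dz":0.0005,"wx":0,"wy":0,"wz":0,"gripper":1},
    {"dx":0,"dy":0,"dz":0.001,"wx":0,"wy":0,"wz":0,"gripper":1},
    {"dx":0,"dy":0,"dz":0.0015,"wx":0,"wy":0,"wz":0,"gripper":1},
    {"dx":0,"dy":0,"dz":0.002,"wx":0,"wy":0,"wz":0,"gripper":1},
    {"dx":0,"dy":0,"dz":0.0025,"wx":0,"wy":0,"wz":0,"gripper":1},
    {"dx":0,"dy":0,"dz":0.003,"wx":0,"wy":0,"wz":0,"gripper":1},
    {"dx":0,"dy":0,"dz":0.003,"wx":0,"wy":0,"wz":0,"gripper":1},
    {"dx":0,"dy":0,"dz":0.003,"wx":0,"wy":0,"wz":0,"gripper":1}
  ]
}}

```text
clock: 24.55
position: [565.6, -67.4, 28.1]
ee_rot: [0.524, -0.475, -0.523, -0.476]
contact_force: [0.4, -0.4, -1.4]
gripper_width: 15.0
```

```bash
python3 - <<'E'
from h import *
st=arm.read_state(); pinst(st)
E
```

```text
24.55 tip_e [20.06 74.82 45.  ] dir [-3.e-04  1.e+00 -3.e-04] F [ 0.4  -0.46 -1.35] T [-0.268 -0.029 -0.017] gw 15.05
```

Request:
{"method": "arm_command", "body": {
  "rows": [
    {"dx":0,"dy":0,"dz":0.0004,"wx":0,"wy":0,"wz":0,"gripper":1},
    {"dx":0,"dy":0,"dz":0.0008,"wx":0,"wy":0,"wz":0,"gripper":1},
    {"dx":0,"dy":0,"dz":0.0012,"wx":0,"wy":0,"wz":0,"gripper":1},
    {"dx":0,"dy":0,"dz":0.0015,"wx":0,"wy":0,"wz":0,"gripper":1},
    {"dx":0,"dy":0,"dz":0.0015,"wx":0,"wy":0,"wz":0,"gripper":1},
    {"dx":0,"dy":0,"dz":0.0015,"wx":0,"wy":0,"wz":0,"gripper":1},
    {"dx":0,"dy":0,"dz":0.0015,"wx":0,"wy":0,"wz":0,"gripper":1},
    {"dx":0,"dy":0,"dz":0.0015,"wx":0,"wy":0,"wz":0,"gripper":1}
  ]
}}

```text
clock: 25.35
position: [565.5, -67.3, 28.1]
ee_rot: [0.524, -0.476, -0.523, -0.476]
contact_force: [1.6, -7.5, -1.5]
gripper_width: 14.5
```

```bash
python3 - <<'E'
from h import *
st=arm.read_state(); pinst(st)
E
```

```text
25.35 tip_e [20.06 74.95 44.83] dir [ 1.0e-04  1.0e+00 -1.7e-03] F [ 0.92 -7.58 -1.51] T [-2.183 -0.123 -0.031] gw 14.5
```

Request:
{"method": "arm_command", "body": {
  "rows": [
    {"dx":0,"dy":0,"dz":0,"wx":0,"wy":0,"wz":0,"gripper":0.6},
    {"dx":0,"dy":0,"dz":0,"wx":0,"wy":0,"wz":0,"gripper":0.4},
    {"dx":0,"dy":0,"dz":0,"wx":0,"wy":0,"wz":0,"gripper":0.2},
    {"dx":0,"dy":0,"dz":0,"wx":0,"wy":0,"wz":0,"gripper":0},
    {"dx":0,"dy":0,"dz":0,"wx":0,"wy":0,"wz":0,"gripper":0},
    {"dx":-0.01,"dy":0,"dz":0,"wx":0,"wy":0,"wz":0,"gripper":0},
    {"dx":-0.03,"dy":0,"dz":0,"wx":0,"wy":0,"wz":0,"gripper":0},
    {"dx":-0.05,"dy":0,"dz":0,"wx":0,"wy":0,"wz":0,"gripper":0}
  ]
}}

```text
clock: 26.15
position: [565.4, -67.2, 79.1]
ee_rot: [0.524, -0.476, -0.523, -0.475]
contact_force: [0.8, -0.1, 0.3]
gripper_width: 42.7
```

```bash
python3 - <<'E'
from h import *
st=arm.read_state(); print(st["position"],st["contact_force"],st["gripper_width"])
plan([530,-190,270],toolR([0,.5,-.85],[-1,0,0]))
E
```

```text
[565.35647662 -67.15736812  79.08274783] [ 0.82610999 -0.05133338  0.31057443] 42.65337892156797
d [-0.1907  0.0468 -0.1193] w [  5.33 -30.55  -1.43] dist 0.23 ang 31.0
```

Request:
{"method": "arm_command", "body": {
  "rows": [
    {"dx":-0.04,"dy":0,"dz":0,"wx":0,"wy":0,"wz":0,"gripper":0},
    {"dx":-0.08,"dy":0,"dz":-0.02,"wx":0,"wy":0,"wz":0,"gripper":0},
    {"dx":-0.12,"dy":0.01,"dz":-0.05,"wx":1,"wy":-6,"wz":0,"gripper":0},
    {"dx":-0.15,"dy":0.025,"dz":-0.08,"wx":2,"wy":-13,"wz":-0.5,"gripper":0},
    {"dx":-0.18,"dy":0.04,"dz":-0.11,"wx":3.5,"wy":-21,"wz":-1,"gripper":0},
    {"dx":-0.19,"dy":0.047,"dz":-0.119,"wx":5,"wy":-28,"wz":-1.4,"gripper":0},
    {"dx":-0.19,"dy":0.047,"dz":-0.119,"wx":5.3,"wy":-30.5,"wz":-1.4,"gripper":0},
    {"dx":-0.19,"dy":0.047,"dz":-0.119,"wx":5.3,"wy":-30.5,"wz":-1.4,"gripper":0}
  ]
}}

```text
clock: 26.95
position: [529.4, -191.8, 269.4]
ee_rot: [-0.351, 0.352, 0.613, 0.615]
contact_force: [1.1, -0.2, -0.3]
gripper_width: 42.6
```

```bash
python3 - <<'E'
from h import *
st,d=snap("w17"); print(st["clock"],st["position"]); save(d,"w17z.png",(200,110,380,260),4.4)
st,d=snap("s17","side"); save(d,"s17z.png",(230,160,330,260),6)
st,d=snap("t17","top"); save(d,"t17z.png",(240,180,330,260),7)
E
```

```text
26.95 [ 529.38748899 -191.84856387  269.41084889]
```

View pics/w17z.png

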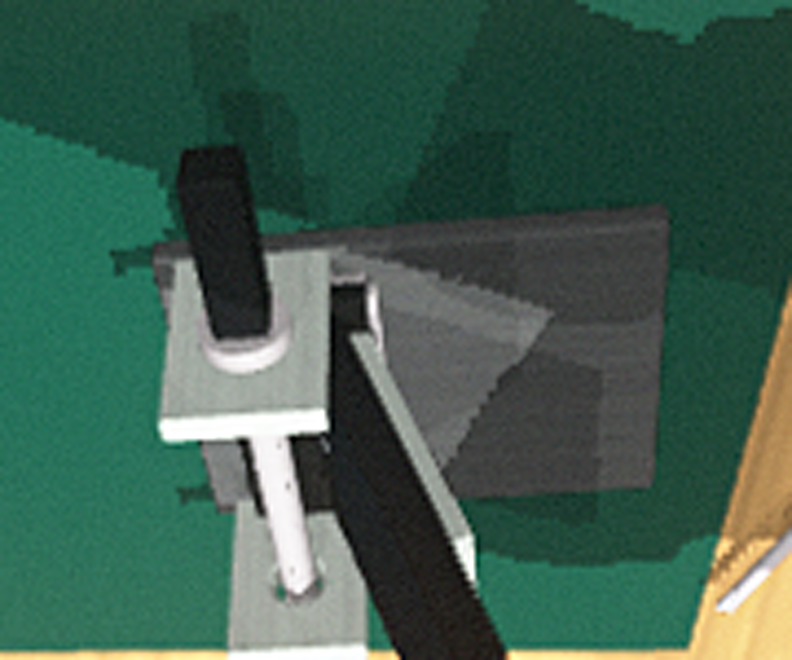

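View pics/s17z.png

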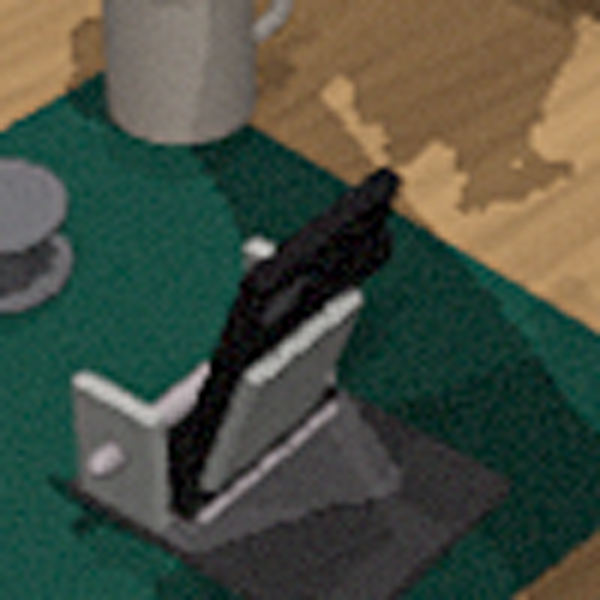

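View pics/t17z.png

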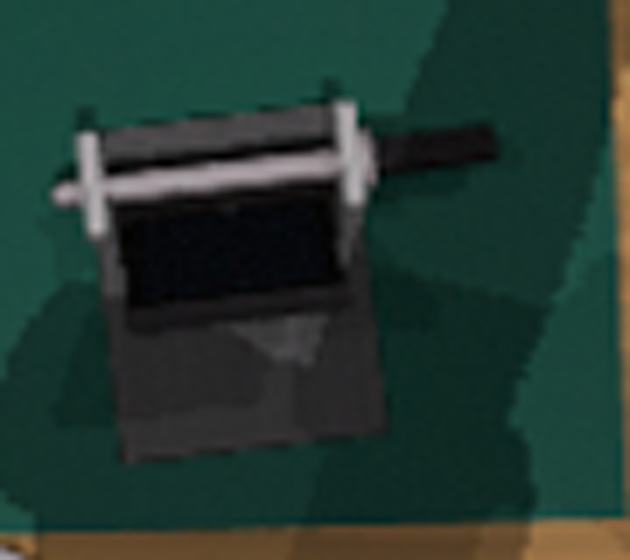

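```bash
python3 - <<'E'
from h import *
print(arm.job_done()); print(arm.read_state()["clock"])
E
```

```text
the job is handed in; nothing more can be done
None
the job is handed in; nothing more can be done
```

The tablet is on the easel's foot ledge, leaning back with the screen outward, and the pin is through both cheeks with its collar against the right cheek. I handed the job in at about 27 s, with the gripper clear of everything.

**Tablet:** I took the middle-sized tablet from the rack. I felt for the ledge and found it about 21 mm above the bench. I slid the foot back until it met the rest, which pushed back with about 4–5 N. I then tilted the tablet to the rest's lean of about 0.33 rad before letting go, and it stayed put.

**Pin:** It went through both holes without noticeable side force. The collar stopped at the expected depth with about 7.6 N of push.

**Last checks:**
- The final wrist, side and top pictures show the tablet's edge flush along the rest, the pin in front of it, the collar on the right cheek and the tip out of the left cheek.
- The foot's contact line itself was partly hidden by the cheek and pad, so its tuck rests on the force felt.
- The side-camera overlay put the tablet about 1–2 pixels (roughly 3 mm) lower than my model. The wrist overlay agreed to about 2 mm.
- I recognised the screen by its bluish face and the small dot near its lower edge. The other face carries a grey patch, which the description does not mention, since it calls the back plain.

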